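# Load the lantern from the cell tin and set its dimmer to the third click

## Task

Get the lantern ready for the night: first roll its dimmer wheel right down to the off stop, then draw the lid straight up off the cell tin and move every cell there is from the tin into the lantern, one to a bay, button up and fully home, with the dimmer still off. Once all the cells are in, roll the dimmer wheel up to the third click from off; and put the lid back fully down on the empty tin. Leave the other things on the table where they are.

Things in the scene. Friction and masses are not known exactly. Their poses are not given: they have to be found in the camera images.
- lantern: Yellow lantern, fixed: base 166 x 244 x 50 mm (x, y, z), origin under its centre, x from the bay side to the lamp side, y along the row of bays. Four open square bays in a row at x = -50 mm; behind them the clear round lamp (82 mm wide, 134 mm tall, at x 40, y -45 mm) and the dimmer wheel. Its side toggle is not needed. It lights with any number of cells, in any of the bays.
- bay0 (a point): Centre of the mouth of lantern bay 0, at deck height (50 mm above the table). The bay is 38 x 38 mm, 40 mm deep, flat-bottomed, 46 mm from the next; axes as the lantern's. A cell fully home stands 30 mm out of it.
- bay1 (a point): Centre of the mouth of lantern bay 1, at deck height (50 mm above the table). The bay is 38 x 38 mm, 40 mm deep, flat-bottomed, 46 mm from the next; axes as the lantern's. A cell fully home stands 30 mm out of it.
- bay2 (a point): Centre of the mouth of lantern bay 2, at deck height (50 mm above the table). The bay is 38 x 38 mm, 40 mm deep, flat-bottomed, 46 mm from the next; axes as the lantern's. A cell fully home stands 30 mm out of it.
- bay3 (a point): Centre of the mouth of lantern bay 3, at deck height (50 mm above the table). The bay is 38 x 38 mm, 40 mm deep, flat-bottomed, 46 mm from the next; axes as the lantern's. A cell fully home stands 30 mm out of it.
- wheel_top (a point): Fixed point on the topmost edge of the dimmer wheel, 64 mm above the table, 14 mm above the deck; axes as the lantern's. The black knurled rubber wheel, 60 mm across, 16 mm wide, stands on edge, axle along the lantern's y. A fingertip pressed down on its top (4 to 10 N) and drawn along the lantern's x rolls it; it grips, so the edge follows the fingertip.
- dimmer (a joint): Wheel angle, rad: 0 at the off stop, 2.094 at the bright stop, growing as the top edge rolls to the lantern's +x. A click every 0.349 rad (20 degrees, 10.5 mm of edge), six in all; click k rests at k x 0.349; let go, it settles in the nearest click; about 2 N at the edge moves it on. A pale index rib on the edge is straight up at click 3 and 20 degrees further to -x per click lower.
- tin: Base of the steel cell tin, screwed down: plinth 64 x 194 x 10 mm (x, y, z), origin under its centre; on it a rack 54 x 184 mm rising to 48 mm above the table, its top 6 mm stepped in 2 mm all round. Four square sockets (36 mm, floor 10 mm above the table) in a row along y at -66, -22, 22 and 66 mm; some hold a cell.
- lid: Deep steel lid fitting snugly over the rack: outside 64 x 194 x 74 mm (x, y, z), walls 3 mm, open below, 2 mm play each side; 0.16 kg. Origin at the centre of its lower open edge, long side along y. Fully down, its origin is 10 mm above the tin's; 70 mm of lift clears the cells. Either way round fits. It can stand, pointing away from the robot, in the clear strip midway between lantern and tin.
- cell0: Grey round lantern cell, 32 mm in diameter, 70 mm tall with its small steel button on top, 0.145 kg. Origin at the centre of its underside, z up towards the button. Starts upright in a socket of the tin under the lid, standing 32 mm above the rack. May be absent: two to four cells are in the tin.
- cell1: Grey round lantern cell, 32 mm in diameter, 70 mm tall with its small steel button on top, 0.145 kg. Origin at the centre of its underside, z up towards the button. Starts upright in a socket of the tin under the lid, standing 32 mm above the rack. May be absent: two to four cells are in the tin.
- cell2: Grey round lantern cell, 32 mm in diameter, 70 mm tall with its small steel button on top, 0.145 kg. Origin at the centre of its underside, z up towards the button. Starts upright in a socket of the tin under the lid, standing 32 mm above the rack. May be absent: two to four cells are in the tin.
- cell3: Grey round lantern cell, 32 mm in diameter, 70 mm tall with its small steel button on top, 0.145 kg. Origin at the centre of its underside, z up towards the button. Starts upright in a socket of the tin under the lid, standing 32 mm above the rack. May be absent: two to four cells are in the tin.
- bowl: White ceramic bowl, 140 mm across, 55 mm high, origin at the centre of its underside. Not part of the job.
- clip0: Black plastic hair clip, 85 x 30 x 24 mm, origin under its centre. Not part of the job.
- clip1: Another such hair clip, the same size. Not part of the job.
- case: Clear battery case with white twist cap, 46 mm across, 103 mm tall, standing, origin under its centre. Not part of the job.
- tumbler: Steel tumbler, 72 mm across, 90 mm high, origin under its centre. Not part of the job.
- hatch: Yellow bay cover taken off the lantern, 64 x 220 x 9 mm, lying flat, origin under its centre. Not part of the job.
- phone: Black keypad phone, 50 x 115 x 15 mm, lying flat, origin under its centre. Not part of the job.
Not all that is in view belongs to the job. Leave any green look-alike of the lid alone.

How it is judged:
By the outcome, as a careful person would: the job done as asked, in the order asked, and still so for the second after the job is handed in, with the robot touching nothing.
Of cell0, cell1, cell2, cell3 only 2 to 4 are there at a start; the rules pass over those that are not, and their reading is None.
At some moment in a run one of lid may be knocked a few centimetres aside while the robot is not near it.
It also fails if it takes over 210 s, if anything falls off the work surface, if the arm or the gripper's body presses on something with over 40 N, if the wrist force passes 120 N, or if a joint passes its speed limit or range.

## Robot

A 6-joint arm with a two-finger parallel gripper is mounted at the origin on the work surface. World frame = base frame: x ahead of the robot, y to its left, z up, the work surface at z = 0. Lengths are in m, angles in rad, forces in N, time in s.
With the tool pointing down it reaches from about 0.3 to 1 m from the base axis. Payload 5.1 kg.
Tool frame: the origin (TCP) lies between the finger pads; the fingertips stand 14 mm ahead of it and the grasp point (between the pads) lies 5 mm behind it; x points along the fingers, y is the direction in which the jaws open and shut, and the axes are right-handed (so a half turn about x gives the same grasp; the last joint's range is limited). The gripper opens to 95 mm and grips with 3 to 60 N. Pads are 20 mm wide; open, the fingers measure 119 mm over their backs; the gripper's body (75 mm by 180 mm) begins 59 mm behind the grasp point.
Start: joints at [-1.412, 0.124, 1.65, -0, 1.367, -0.083], TCP at [0.156, -0.631, 0.229] pointing down, gripper open.
Joint ranges: [-2.61, 2.61], [-1.02, 2.33], [0.03, 2.71], [-1.35, 4.49], [0.32, 2.68], [-2.91, 2.91]. Speed limits (rad/s): [2.57, 2.57, 3.14, 3.14, 3.14, 3.14].

## Interface

Orientations are given as a unit quaternion [x, y, z, w].
In Python, from station import r gives the robot as it stands.
- The arm moves only by the tool servo_tool, never from a script. Its argument "commands" is a list of rows, each an object with "translation": the shift along the tool's x, y, z in cm, a list of three; "twist": the turn, a rotation vector about the tool's x, y, z in degrees, a list of three. In form: [{"translation": [x, y, z], "twist": [rx, ry, rz]}, ...]. A call has 1 to 20 rows; each row is the pose to reach, as a shift and turn from the pose commanded when the call began, along the tool's axes at that moment; what a row does not reach only later rows make up. A row lasts 1/10 s, in which the tool goes at most 50 mm and 8.59 degrees, less where a joint would pass 70% of its speed; a pose out of reach is approached as far as the arm can. A call with a gripper value outside its range is refused whole. "gripper" is the closure in counts, from 0 (fully open) to 255 (shut), set as the call begins (left out, the last holds). The fingers move at their own pace and stop on an object; "force" is the grip in N (left out, the last holds). Time passes only in rows, so rows that repeat a pose let the fingers close. It gives the time, the measured TCP pose, the force and the opening at its end, in the units of the state.
- r.get_obs(): the state, without advancing time (a new reading comes with each control period).
- r.get_image(name): name is "side" or "top" or "wrist"; returns (picture, depth): 420x560x3 uint8, red, green, blue; 420x560 float32, m along the optical axis (not along the pixel's ray), 0 where there is no reading.
- r.camera_model(name): a dict with "K" (3x3 intrinsics, pixels), "pose" (4x4, takes a point from camera to world coordinates). Camera axes: x right, y down, z forward; pixel columns grow to the right and rows downward; lengths in m; the calibration is good to about 2 mm. The wrist camera is an equidistant fisheye: a pixel r from the principal point sees the ray r / f radians off the axis. A picture is of the moment at which its call begins: read the wrist's pose just before it. camera_model takes no time and is no camera call; for the wrist camera it gives the pose at the moment of the call.
- r.sign_off(): hands the job in, once; it reports no verdict.
Trained networks look in the newest picture that a camera, given by its name, has taken for a name from the list of things; names that differ only in an ending like _2 or _b are one class to them, and where a whole thing is asked for, a point or a joint stands for the part that bears it (a point fixed in the world has none). Each returns a list of dicts, best first, with "p" (0 to 1); they miss things now and then, are a little off and sometimes report something else, mostly with a low value. They report only what shows in the picture. A call takes as long as a camera call. They do not tell look-alikes from the thing itself.
- r.masks_of(label, camera): "region" (420x560 bool, what is visible of it) and "xy" ([column, row] in pixels, amid what is visible of it).
- r.spot_point(label, camera): "xy" ([column, row] in pixels: a listed point, or the origin of a listed thing).
The state is a dict: "time_s": time; "qpos": joint angles; "qvel": joint speeds; "effort": joint torques, N m; "ee_pos": TCP position; "tool_rot": TCP orientation; "wrist_force": force on the tool from outside, world axes, zero at the start; "ft_torque": the same for the moment, N m; "opening": finger opening in m.
Only numpy, scipy, OpenCV 4.12 (cv2) and the standard library are available. Lean on these libraries where they do the work, as an engineer would, in place of code of your own. Each camera call takes 0.05 s, during which the arm holds its last target. There are 200 camera calls.

## Working session

There is one attempt and no reset: what is moved stays moved. The work goes in short steps, Python scripts to look and compute and a tool call to move; the robot and the scene stay as the last step left them, time stands still between calls to the robot, and variables do not carry over. Pictures are saved under pics/ and viewed, about 12 in all and at most 16, crops included, and the job is handed in when it is done.

Besides the shell and the picture viewer there is one more tool, called as name([rows], argument=value, ...), one row to a line, values as JSON. servo_tool: Moves the arm, as the interface text tells. Its arguments: {"type":"object","properties":{"commands":{"type":"array","items":{"type":"object","properties":{"translation":{"type":"array","items":{"type":"number"}},"twist":{"type":"array","items":{"type":"number"}}}}},"gripper":{"type":"number"},"force":{"type":"number"}},"required":["commands"]}

```bash
mkdir -p pics; ls; cat > h.py <<'E'
import numpy as np, cv2
from station import r
from scipy.spatial.transform import Rotation as R
def save(name, img, scale=1):
    cv2.imwrite(f'pics/{name}.png', cv2.resize(img[:,:,::-1],None,fx=scale,fy=scale))
def rays(cam, uv, m):
    uv=np.atleast_2d(uv).astype(float); K=m['K']
    x=(uv[:,0]-K[0][2])/K[0][0]; y=(uv[:,1]-K[1][2])/K[1][1]
    if cam=='wrist':
        th=np.hypot(x,y); s=np.where(th>1e-9,np.tan(th)/np.maximum(th,1e-9),1); x,y=x*s,y*s
    return np.c_[x,y,np.ones(len(x))]
def px2w(cam, uv, z=None, depth=None, m=None):
    """pixels -> world, at height z or with depth"""
    m=m or r.camera_model(cam); T=np.array(m['pose']); d=rays(cam,uv,m)
    if depth is not None: return (d*np.asarray(depth)[:,None])@T[:3,:3].T+T[:3,3]
    w=d@T[:3,:3].T; return T[:3,3]+w*((z-T[2,3])/w[:,2])[:,None]
def cloud(cam, dep, m):
    v,u=np.mgrid[0:dep.shape[0],0:dep.shape[1]]
    P=px2w(cam,np.c_[u.ravel(),v.ravel()],depth=dep.ravel(),m=m).reshape(*dep.shape,3)
    P[dep==0]=np.nan; return P
def shift(target, quat=None):
    """cm along tool axes to go from measured pose"""
    o=r.get_obs(); Rt=R.from_quat(o['tool_rot']).as_matrix()
    return np.round(100*Rt.T@(np.array(target)-o['ee_pos']),2)
E
python3 - <<'E'
from h import *
o=r.get_obs(); print({k:np.round(v,3) for k,v in o.items()}); print(R.from_quat(o['tool_rot']).as_matrix().round(3))
for c in('top','side'):
    m=r.camera_model(c); im,d=r.get_image(c); save(c,im); np.save(c+'_d.npy',d); print(c,np.round(m['K'],1).tolist(),np.round(m['pose'],3).tolist())
    for l in('lantern','lid','tin','wheel_top','bay0','bay3','hatch'):
        for x in r.spot_point(l,c)[:3]:
            print(c,l,round(x['p'],2),np.round(x['xy'],1))
E
```

```text
pics
{'time_s': np.float64(0.0), 'qpos': array([-1.412,  0.124,  1.652, -0.   ,  1.367, -0.083]), 'qvel': array([ 0.   , -0.001, -0.   ,  0.001,  0.   ,  0.   ]), 'effort': array([-2.0000e-03, -4.1760e+01, -3.5993e+01,  7.7000e-02,  4.9000e-02,
       -0.0000e+00]), 'ee_pos': array([ 0.156, -0.631,  0.227]), 'tool_rot': array([-0.702, -0.086,  0.702, -0.085]), 'wrist_force': array([-0.448, -0.807,  0.497]), 'ft_torque': array([-0.021, -0.003,  0.012]), 'opening': np.float64(0.095)}
[[-0.     0.239 -0.971]
 [ 0.002 -0.971 -0.239]
 [-1.    -0.002 -0.   ]]
top [[543.3, 0.0, 278.7], [0.0, 543.3, 202.2], [0.0, 0.0, 1.0]] [[-0.023, -0.988, 0.152, 0.305], [-1.0, 0.025, 0.01, 0.002], [-0.013, -0.152, -0.988, 1.682], [0.0, 0.0, 0.0, 1.0]]
top lantern 0.66 [209.2 202.8]
top lid 0.86 [234.2 280.1]
top lid 0.71 [358.9 203.4]
top lid 0.71 [360.2 276.5]
top bay0 0.84 [186.8 219.5]
top bay0 0.73 [226.3 219.9]
top bay0 0.65 [213.  225.9]
top bay3 0.84 [186.8 219.5]
top bay3 0.73 [226.3 219.9]
top bay3 0.65 [213.  225.9]
top hatch 0.97 [117.9 234.3]
side [[476.5, 0.0, 279.6], [0.0, 476.5, 210.0], [0.0, 0.0, 1.0]] [[0.979, -0.096, 0.178, 0.298], [-0.201, -0.547, 0.813, -1.101], [0.019, -0.832, -0.555, 0.817], [0.0, 0.0, 0.0, 1.0]]
side lantern 0.87 [265.6 188.5]
side lantern 0.47 [282.3 157.8]
side lid 0.77 [304.6 278.5]
side lid 0.77 [214.9 289.3]
side lid 0.75 [259.  187.5]
side tin 0.52 [296.3 283.3]
side wheel_top 0.68 [279.  157.8]
side bay0 0.8 [254.9 166.5]
side bay0 0.64 [253.8 178.5]
side bay0 0.58 [254.7 188.8]
side bay3 0.8 [254.9 166.5]
side bay3 0.64 [253.8 178.5]
side bay3 0.58 [254.7 188.8]
side hatch 0.93 [238.8 151.1]
```

View pics/top.png

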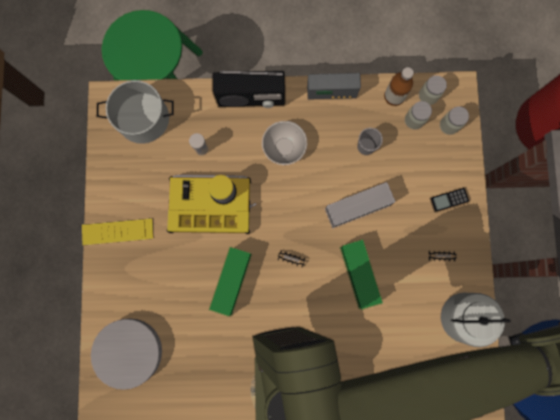

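View pics/side.png

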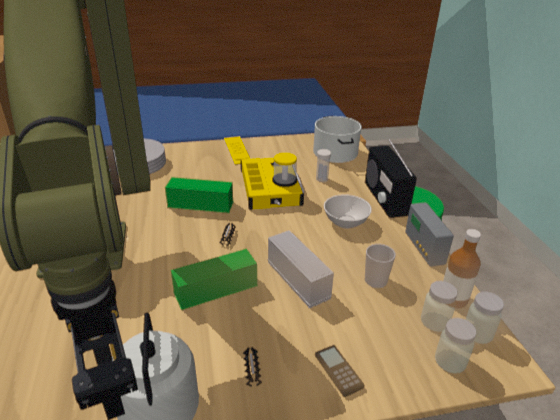

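Top view: the steel lid on the tin is at (360,204). The green look-alikes are at (231,281) and (361,273). The lantern is at (209,205), with its bays in the row at y≈221 px, the lamp at (221,188) and the wheel at (186,190). Next I'll measure from depth.

```bash
python3 - <<'E'
from h import *
im=cv2.imread('pics/top.png'); m=r.camera_model('top'); d=np.load('top_d.npy'); P=cloud('top',d,m)
def rect(mask,name):
    Q=P[mask][:,:2]; Q=Q[~np.isnan(Q).any(1)]
    c,s,a=cv2.minAreaRect((Q*1000).astype(np.float32)); print(name,len(Q),np.round(c,1),np.round(s,1),round(a,2))
hsv=cv2.cvtColor(im,cv2.COLOR_BGR2HSV)
box=np.zeros(d.shape,bool); box[175:235,315:405]=1
z=P[:,:,2]; print('lid z', np.nanpercentile(z[195:212,345:375],[5,50,95]))
k=box&(abs(z-.084)<.012); rect(k,'lidtop')
box[:]=0; box[165:245,155:262]=1
y=(hsv[:,:,0]>18)&(hsv[:,:,0]<35)&(hsv[:,:,1]>130)
k=box&(abs(z-.05)<.008); print('deck', np.nanmedian(z[k])); rect(k,'deck'); 
k=box&(abs(z-.134)<.012); rect(k,'lamp'); print(np.nanmedian(P[k],0))
# empty strip
for n,(u,v) in dict(bowl=(284,143),clip=(292,258),tumbler=(370,141),case=(199,145)).items(): print(n,P[v-3:v+4,u-3:u+4].reshape(-1,3).mean(0).round(3))
c=im[165:245,155:262]; cv2.imwrite('pics/lan.png',cv2.resize(np.hstack([c,im[165:245,310:417]]),None,fx=3.7,fy=3.7,interpolation=2))
E
```

```text
lid z [0.07643959 0.08477732 0.09083277]
lidtop 1412 [ 540.4 -224. ] [ 64.9 194.9] 20.1
deck 0.05006617664146362
deck 3017 [557.6 233.1] [250.  178.7] 87.46
lamp 481 [593.  187.6] [71. 70.] 45.21
[0.59187358 0.18674062 0.13383688]
bowl [ 0.753 -0.002  0.005]
clip [ 0.388 -0.018  0.017]
tumbler [nan nan nan]
case [nan nan nan]
```

View pics/lan.png

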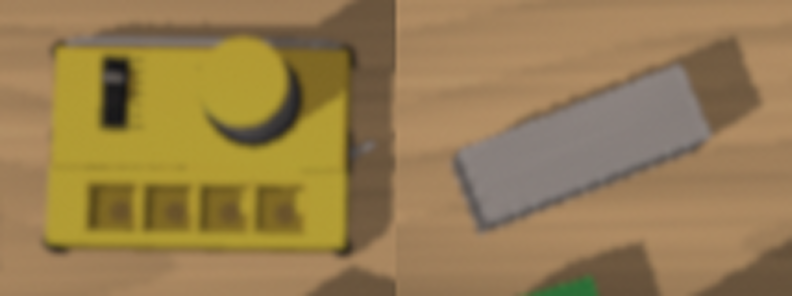

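```bash
cat >> h.py <<'E'
LC=np.array([.5576,.2331]); LY=-2.54; TC=np.array([.5404,-.224]); TY=20.1
def loc(c,yaw,x,y):
    a=np.radians(yaw); return np.array(c)+[x*np.cos(a)-y*np.sin(a), x*np.sin(a)+y*np.cos(a)]
def go(xyz,yaw):
    """translation cm, twist about tool x for tool down with jaw axis (tool y) at yaw deg (mod 180)"""
    o=r.get_obs(); M=R.from_quat(o['tool_rot']).as_matrix()
    cur=np.degrees(np.arctan2(M[1,1],M[0,1])); d=(yaw-cur+90)%180-90
    # level tool & yaw: full target rotation
    a=np.radians(cur+d); y=np.array([np.cos(a),np.sin(a),0]); x=np.array([0,0,-1.]); T=np.c_[x,y,np.cross(x,y)]
    tw=np.degrees(R.from_matrix(M.T@T).as_rotvec())
    print('t',round(float(o['time_s']),2),'tr',shift(xyz),'tw',tw.round(1),'dyaw',round(d,1),'q',np.round(o['qpos'],2),'F',np.round(o['wrist_force'],1),'open',round(float(o['opening']),4))
E
python3 - <<'E'
from h import *
w=px2w('top',[186.3,190],z=.064)[0]; print('wheel',w, 'in lantern', loc([0,0],-LY,*(w[:2]-LC)))
go([w[0]-.02,w[1],.20],LY)
m=r.camera_model('wrist');o=r.get_obs();M=R.from_quat(o['tool_rot']).as_matrix()
print(np.round(m['K'],1).tolist()); print((M.T@(m['pose'][:3,3]-o['ee_pos'])).round(3)); print((M.T@m['pose'][:3,:3]).round(2))
E
```

```text
wheel [0.59833789 0.29732238 0.064     ] in lantern [0.03785173 0.06596465]
t 0.8 tr [  2.86 -80.02 -63.27] tw [-73.6   0.   -0. ] dyaw 73.6 q [-1.41  0.12  1.65 -0.    1.37 -0.08] F [ 0.4 -0.2 -0.5] open 0.095
[[325.2, 0.0, 277.8], [0.0, 325.2, 213.7], [0.0, 0.0, 1.0]]
[-0.155 -0.001 -0.071]
[[ 0.   -0.26  0.97]
 [ 1.   -0.   -0.  ]
 [ 0.    0.97  0.26]]
```

servo_tool([
  {"translation": [0,-80,-63.3],"twist": [-73.6,0,0]},
  {"translation": [0,-80,-63.3],"twist": [-73.6,0,0]},
  {"translation": [0,-80,-63.3],"twist": [-73.6,0,0]},
  {"translation": [0,-80,-63.3],"twist": [-73.6,0,0]},
  {"translation": [0,-80,-63.3],"twist": [-73.6,0,0]},
  {"translation": [0,-80,-63.3],"twist": [-73.6,0,0]},
  {"translation": [0,-80,-63.3],"twist": [-73.6,0,0]},
  {"translation": [0,-80,-63.3],"twist": [-73.6,0,0]},
  {"translation": [0,-80,-63.3],"twist": [-73.6,0,0]},
  {"translation": [0,-80,-63.3],"twist": [-73.6,0,0]},
  {"translation": [0,-80,-63.3],"twist": [-73.6,0,0]},
  {"translation": [0,-80,-63.3],"twist": [-73.6,0,0]},
  {"translation": [0,-80,-63.3],"twist": [-73.6,0,0]},
  {"translation": [0,-80,-63.3],"twist": [-73.6,0,0]},
  {"translation": [0,-80,-63.3],"twist": [-73.6,0,0]},
  {"translation": [0,-80,-63.3],"twist": [-73.6,0,0]},
  {"translation": [0,-80,-63.3],"twist": [-73.6,0,0]},
  {"translation": [0,-80,-63.3],"twist": [-73.6,0,0]},
  {"translation": [0,-80,-63.3],"twist": [-73.6,0,0]},
  {"translation": [0,-80,-63.3],"twist": [-73.6,0,0]},
], gripper=255, force=20)

```text
time_s: 2.8
ee_pos: [0.5708, 0.2811, 0.2287]
tool_rot: [0.511, 0.489, -0.511, 0.489]
wrist_force: [0.4, 0.5, 0.6]
opening: 0.0006
```

```bash
python3 - <<'E'
from h import *
go([.5783,.2973,.20],LY)
m=r.camera_model('wrist'); im,d=r.get_image('wrist'); save('w1',im)
for x in r.spot_point('wheel_top','wrist')[:2]: print('wheel',round(x['p'],2),np.round(x['xy'],1),px2w('wrist',x['xy'],.064,m=m).round(4))
for x in r.spot_point('bay0','wrist')[:5]: print('bay',round(x['p'],2),np.round(x['xy'],1),px2w('wrist',x['xy'],.05,m=m).round(4))
for i in range(4): print(i,loc(LC,LY,-.05,-.069+.046*i).round(4))
E
```

```text
t 2.8 tr [ 2.87  0.67 -1.65] tw [ 0.  0. -0.] dyaw -0.0 q [ 0.37  0.09  1.68 -0.    1.36  0.42] F [0.4 0.5 0.6] open 0.0006
wheel 0.55 [308.6 178.3] [[0.602  0.3039 0.064 ]]
bay 0.94 [219.5 182. ] [[0.5098 0.3022 0.05  ]]
bay 0.84 [222. 260.] [[0.5045 0.2141 0.05  ]]
bay 0.69 [218.6 220.2] [[0.5053 0.2607 0.05  ]]
0 [0.5046 0.1664]
1 [0.5066 0.2123]
2 [0.5087 0.2583]
3 [0.5107 0.3042]
```

View pics/w1.png

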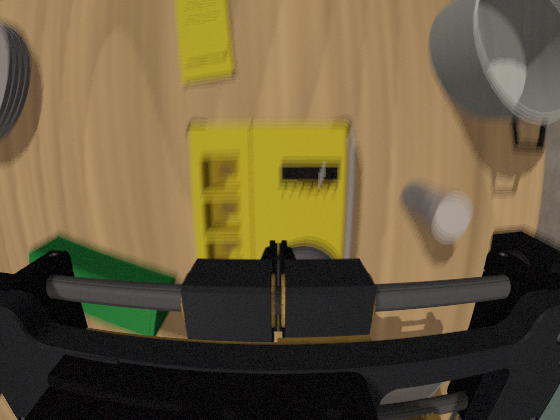

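Wrist view: the wheel slot is centred near (309,173), with the pale rib at (321,173), towards the lamp side. The bays are at (219,182), (219,220) and (222,260). The closed fingertips are at (278,245). I'll refine the wheel position from depth.

```bash
python3 - <<'E'
from h import *
m=r.camera_model('wrist'); im,d=r.get_image('wrist'); P=cloud('wrist',d,m)
S=np.zeros(d.shape,bool); S[150:200,265:350]=1
k=S&(P[:,:,2]>.056)&(P[:,:,2]<.075); Q=P[k]; print(len(Q),np.percentile(Q,[5,50,95],axis=0).round(4))
L=np.array([loc([0,0],-LY,*(q[:2]-LC)) for q in Q]); print(np.percentile(L,[3,50,97],axis=0).round(4))
S[:]=0;S[115:250,180:360]=1; k=S&(abs(P[:,:,2]-.05)<.004); print(np.nanmedian(P[k][:,2]))
g=cv2.cvtColor(im,cv2.COLOR_RGB2GRAY); k=S&(g<45)&(np.arange(560)[None]>270)&(np.arange(420)[:,None]<195); v,u=np.nonzero(k); print('dark',u.min(),u.max(),v.min(),v.max(), px2w('wrist',[[u.mean(),v.mean()]],.06,m=m).round(4))
go([.6,.302,.09],LY)
E
```

```text
625 [[0.5838 0.2951 0.0566]
 [0.6014 0.3022 0.062 ]
 [0.6203 0.3093 0.0641]]
[[0.0221 0.0635]
 [0.0407 0.071 ]
 [0.0608 0.0783]]
0.049323329147949124
dark 280 348 127 189 [[0.6019 0.3052 0.06  ]]
t 3.0 tr [13.78  2.9  -2.36] tw [0.1 0.1 0.1] dyaw -0.1 q [ 0.37  0.09  1.68 -0.    1.37  0.41] F [ 0.3 -1.4  1. ] open 0.0006
```

servo_tool([
  {"translation": [9,4.05,-2.4]},
  {"translation": [9,4.05,-2.4]},
  {"translation": [12,4.05,-2.4]},
  {"translation": [14,4.05,-2.4]},
  {"translation": [14,4.05,-2.4]},
  {"translation": [14,4.05,-2.4]},
  {"translation": [14,4.05,-2.4]},
  {"translation": [14,4.05,-2.4]},
])

```text
schema error: expected keys translation, twist
```

```bash
python3 - <<'E'
from h import *
go([.6115,.3018,.078],LY)
E
```

```text
t 3.0 tr [14.98  4.05 -2.39] tw [0.1 0.1 0.1] dyaw -0.1 q [ 0.37  0.09  1.68 -0.    1.37  0.41] F [ 0.3 -1.4  1. ] open 0.0006
```

servo_tool([
  {"translation": [9,4.05,-2.4],"twist": [0,0,0]},
  {"translation": [9,4.05,-2.4],"twist": [0,0,0]},
  {"translation": [12,4.05,-2.4],"twist": [0,0,0]},
  {"translation": [14,4.05,-2.4],"twist": [0,0,0]},
  {"translation": [14,4.05,-2.4],"twist": [0,0,0]},
  {"translation": [14,4.05,-2.4],"twist": [0,0,0]},
  {"translation": [14,4.05,-2.4],"twist": [0,0,0]},
  {"translation": [14,4.05,-2.4],"twist": [0,0,0]},
])

```text
time_s: 3.8
ee_pos: [0.6131, 0.3013, 0.0914]
tool_rot: [0.512, 0.488, -0.51, 0.489]
wrist_force: [0.4, -0.0, 0.2]
opening: 0.0002
```

```bash
python3 - <<'E'
from h import *
go([.6115,.3018,.078],LY)
E
```

```text
t 3.8 tr [ 1.34 -0.16 -0.05] tw [-0.  -0.1 -0.2] dyaw 0.0 q [ 0.38  0.3   1.68 -0.    1.15  0.42] F [ 0.4 -0.   0.2] open 0.0002
```

servo_tool([
  {"translation": [0.5,-0.1,0],"twist": [0,0,0]},
  {"translation": [0.9,-0.1,0],"twist": [0,0,0]},
  {"translation": [1.1,-0.1,0],"twist": [0,0,0]},
  {"translation": [1.1,-0.1,0],"twist": [0,0,0]},
  {"translation": [1.1,-0.1,0],"twist": [0,0,0]},
  {"translation": [1.1,-0.1,0],"twist": [0,0,0]},
])

```text
time_s: 4.4
ee_pos: [0.6109, 0.3011, 0.0778]
tool_rot: [0.511, 0.489, -0.511, 0.489]
wrist_force: [-0.3, -1.6, 2.7]
opening: 0.0001
```

servo_tool([
  {"translation": [0.1,0,0],"twist": [0,0,0]},
  {"translation": [0.1,0,0],"twist": [0,0,0]},
  {"translation": [0.1,0,0],"twist": [0,0,0]},
])

```text
time_s: 4.7
ee_pos: [0.6115, 0.3011, 0.0776]
tool_rot: [0.511, 0.488, -0.511, 0.489]
wrist_force: [0.2, -1.7, 5.0]
opening: 0.0005
```

servo_tool([
  {"translation": [0.1,0,0],"twist": [0,0,0]},
  {"translation": [0.1,-0.2,0],"twist": [0,0,0]},
  {"translation": [0.1,-0.5,0],"twist": [0,0,0]},
  {"translation": [0.1,-0.8,0],"twist": [0,0,0]},
  {"translation": [0.1,-1.1,0],"twist": [0,0,0]},
  {"translation": [0.1,-1.4,0],"twist": [0,0,0]},
  {"translation": [0.1,-1.7,0],"twist": [0,0,0]},
  {"translation": [0.1,-2.0,0],"twist": [0,0,0]},
  {"translation": [0.1,-2.0,0],"twist": [0,0,0]},
  {"translation": [0.1,-2.0,0],"twist": [0,0,0]},
])

```text
time_s: 5.7
ee_pos: [0.5905, 0.302, 0.0767]
tool_rot: [-0.511, -0.489, 0.511, -0.489]
wrist_force: [-3.8, -1.2, 8.6]
opening: 0.0002
```

servo_tool([
  {"translation": [-0.6,0,0],"twist": [0,0,0]},
  {"translation": [-1,1,0],"twist": [0,0,0]},
  {"translation": [-1,2.0,0],"twist": [0,0,0]},
  {"translation": [-1,2.0,0],"twist": [0,0,0]},
  {"translation": [-0.5,2.0,0],"twist": [0,0,0]},
  {"translation": [-0.1,2.0,0],"twist": [0,0,0]},
  {"translation": [0,2.0,0],"twist": [0,0,0]},
  {"translation": [0,2.0,0],"twist": [0,0,0]},
  {"translation": [0,1.7,0],"twist": [0,0,0]},
  {"translation": [0,1.4,0],"twist": [0,0,0]},
  {"translation": [0,1.1,0],"twist": [0,0,0]},
  {"translation": [0,0.8,0],"twist": [0,0,0]},
  {"translation": [0,0.5,0],"twist": [0,0,0]},
  {"translation": [0,0.2,0],"twist": [0,0,0]},
  {"translation": [0,0,0],"twist": [0,0,0]},
  {"translation": [0,0,0],"twist": [0,0,0]},
])

```text
time_s: 7.3
ee_pos: [0.5906, 0.3019, 0.0768]
tool_rot: [-0.511, -0.489, 0.511, -0.489]
wrist_force: [-2.8, -1.7, 6.6]
opening: -0.0
```

servo_tool([
  {"translation": [-0.6,0,0],"twist": [0,0,0]},
  {"translation": [-1,1,0],"twist": [0,0,0]},
  {"translation": [-1,2.0,0],"twist": [0,0,0]},
  {"translation": [-1,2.0,0],"twist": [0,0,0]},
  {"translation": [-0.5,2.0,0],"twist": [0,0,0]},
  {"translation": [-0.1,2.0,0],"twist": [0,0,0]},
  {"translation": [0,2.0,0],"twist": [0,0,0]},
  {"translation": [0,2.0,0],"twist": [0,0,0]},
  {"translation": [0,1.7,0],"twist": [0,0,0]},
  {"translation": [0,1.4,0],"twist": [0,0,0]},
  {"translation": [0,1.1,0],"twist": [0,0,0]},
  {"translation": [0,0.8,0],"twist": [0,0,0]},
  {"translation": [0,0.5,0],"twist": [0,0,0]},
  {"translation": [0,0.2,0],"twist": [0,0,0]},
  {"translation": [0,0,0],"twist": [0,0,0]},
  {"translation": [0,0,0],"twist": [0,0,0]},
])

```text
time_s: 8.9
ee_pos: [0.5924, 0.3024, 0.0773]
tool_rot: [0.512, 0.488, -0.51, 0.49]
wrist_force: [3.3, -0.9, 6.4]
opening: 0.0002
```

servo_tool([
  {"translation": [-1,0,0],"twist": [0,0,0]},
  {"translation": [-6,0,2],"twist": [0,0,0]},
  {"translation": [-10,-5,6],"twist": [0,0,0]},
  {"translation": [-10,-5,6],"twist": [0,0,0]},
  {"translation": [-10,-5,6],"twist": [0,0,0]},
  {"translation": [-10,-5,6],"twist": [0,0,0]},
  {"translation": [-10,-5,6],"twist": [0,0,0]},
], gripper=0)

```text
time_s: 9.6
ee_pos: [0.5376, 0.2444, 0.1739]
tool_rot: [-0.51, -0.489, 0.512, -0.488]
wrist_force: [-0.9, -0.9, -0.5]
opening: 0.051
```

```bash
python3 - <<'E'
from h import *
m=r.camera_model('wrist'); im,d=r.get_image('wrist')
u,v=278,180
save('w2',im[90:300,150:400],3)
P=cloud('wrist',d,m); z=P[:,:,2]
S=np.zeros(d.shape,bool); S[60:330,120:420]=1
y=(im[:,:,0]>120)&(im[:,:,2]<90)&S&(abs(z-.05)<.004)
Q=P[y][:,:2]; c,s,a=cv2.minAreaRect((Q*1000).astype(np.float32)); print('deck',np.round(c,1),np.round(s,1),round(a,2))
for x in r.spot_point('bay0','wrist')[:6]: print('bay',round(x['p'],2),np.round(x['xy'],1),px2w('wrist',x['xy'],.05,m=m).round(4))
go([*TC,.20],TY)
E
```

```text
deck [555.7 236.3] [238.5 166.1] 87.66
bay 0.9 [242.1 199.4] [[0.5056 0.2572 0.05  ]]
bay 0.86 [245.2 246.1] [[0.5052 0.2133 0.05  ]]
bay 0.71 [240.7 147.9] [[0.5073 0.3026 0.05  ]]
bay 0.61 [246.8 290.6] [[0.503 0.167 0.05 ]]
t 9.7 tr [-2.58  2.31 46.8 ] tw [-22.6   0.    0.2] dyaw 22.6 q [0.34 0.04 1.84 0.   1.27 0.38] F [ 0.2 -0.  -0.7] open 0.0588
```

View pics/w2.png

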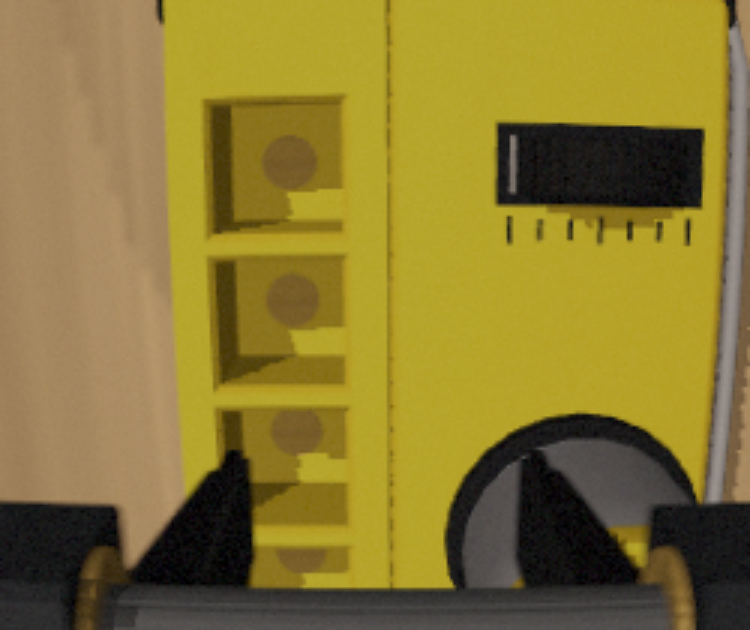

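The dimmer is off: the rib stands at the first of the 7 ticks (crop x=513). All four bays are empty, with bay 3 at crop (275,167). Now to the lid.

servo_tool([
  {"translation": [-2.6,2.3,46.8],"twist": [-22.6,0,0]},
  {"translation": [-2.6,2.3,46.8],"twist": [-22.6,0,0]},
  {"translation": [-2.6,2.3,46.8],"twist": [-22.6,0,0]},
  {"translation": [-2.6,2.3,46.8],"twist": [-22.6,0,0]},
  {"translation": [-2.6,2.3,46.8],"twist": [-22.6,0,0]},
  {"translation": [-2.6,2.3,46.8],"twist": [-22.6,0,0]},
  {"translation": [-2.6,2.3,46.8],"twist": [-22.6,0,0]},
  {"translation": [-2.6,2.3,46.8],"twist": [-22.6,0,0]},
  {"translation": [-2.6,2.3,46.8],"twist": [-22.6,0,0]},
  {"translation": [-2.6,2.3,46.8],"twist": [-22.6,0,0]},
  {"translation": [-2.6,2.3,46.8],"twist": [-22.6,0,0]},
  {"translation": [-2.6,2.3,46.8],"twist": [-22.6,0,0]},
  {"translation": [-2.6,2.3,46.8],"twist": [-22.6,0,0]},
  {"translation": [-2.6,2.3,46.8],"twist": [-22.6,0,0]},
  {"translation": [-2.6,2.3,46.8],"twist": [-22.6,0,0]},
], gripper=0)

```text
time_s: 11.2
ee_pos: [0.5406, -0.2231, 0.2016]
tool_rot: [0.405, 0.58, -0.405, 0.58]
wrist_force: [-0.2, -0.5, 0.9]
opening: 0.095
```

```bash
python3 - <<'E'
from h import *
m=r.camera_model('wrist'); im,d=r.get_image('wrist'); save('w3',im)
P=cloud('wrist',d,m); z=P[:,:,2]; k=(abs(z-.084)<.006)
n,l,s,c=cv2.connectedComponentsWithStats(k.astype(np.uint8))
for i in np.argsort(-s[1:,4])[:3]+1:
    Q=P[l==i][:,:2]; cc,ss,a=cv2.minAreaRect((Q*1000).astype(np.float32)); print(s[i,4],c[i].round(),im[l==i].mean(0).round(),np.round(cc,1),np.round(ss,1),round(a,2))
go([*TC,.064],TY)
E
```

```text
13302 [278. 192.] [145. 136. 131.] [ 536.4 -211.2] [ 64.6 165.3] 19.79
74 [557. 266.] [58. 57. 56.] [ 894.2 -166.1] [ 3.4 20.7] 0.13
5 [559. 255.] [28. 55. 33.] [ 892. -152.] [1.2 4.6] 22.2
t 11.25 tr [13.77 -0.04  0.06] tw [ 0. -0. -0.] dyaw -0.0 q [-0.48 -0.    1.83  0.    1.32 -0.84] F [0.2 0.5 0.2] open 0.0952
```

View pics/w3.png

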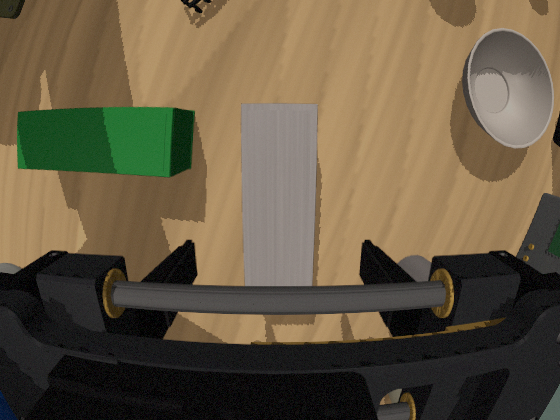

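The steel lid lies at (278,192), square between the open fingers. The green look-alike is at (105,140). I'm going down to grasp.

servo_tool([
  {"translation": [5,0,0],"twist": [0,0,0]},
  {"translation": [9,0,0],"twist": [0,0,0]},
  {"translation": [12,0,0],"twist": [0,0,0]},
  {"translation": [14.5,0,0],"twist": [0,0,0]},
  {"translation": [14.5,0,0],"twist": [0,0,0]},
  {"translation": [14.5,0,0],"twist": [0,0,0]},
  {"translation": [14.5,0,0],"twist": [0,0,0]},
])

```text
time_s: 11.95
ee_pos: [0.5418, -0.2248, 0.0589]
tool_rot: [0.405, 0.578, -0.405, 0.581]
wrist_force: [-0.5, -0.2, 0.7]
opening: 0.0951
```

servo_tool([
  {"translation": [0,0,0],"twist": [0,0,0]},
  {"translation": [0,0,0],"twist": [0,0,0]},
  {"translation": [0,0,0],"twist": [0,0,0]},
  {"translation": [0,0,0],"twist": [0,0,0]},
  {"translation": [0,0,0],"twist": [0,0,0]},
  {"translation": [0,0,0],"twist": [0,0,0]},
  {"translation": [0,0,0],"twist": [0,0,0]},
  {"translation": [0,0,0],"twist": [0,0,0]},
], gripper=255, force=25)

```text
time_s: 12.75
ee_pos: [0.5407, -0.2243, 0.0569]
tool_rot: [0.405, 0.579, -0.405, 0.58]
wrist_force: [0.2, 1.2, 2.6]
opening: 0.0637
```

servo_tool([
  {"translation": [-1,0,0],"twist": [0,0,0]},
  {"translation": [-2.5,0,0],"twist": [0,0,0]},
  {"translation": [-4,0,0],"twist": [0,0,0]},
  {"translation": [-5.5,0,0],"twist": [0,0,0]},
  {"translation": [-7,0,0],"twist": [0,0,0]},
  {"translation": [-9,0,0],"twist": [0,0,0]},
  {"translation": [-11,0,0],"twist": [0,0,0]},
  {"translation": [-12,0,0],"twist": [0,0,0]},
  {"translation": [-12,0,0],"twist": [0,0,0]},
  {"translation": [-12,0,0],"twist": [0,0,0]},
])

```text
time_s: 13.75
ee_pos: [0.5401, -0.2242, 0.1764]
tool_rot: [0.405, 0.58, -0.405, 0.579]
wrist_force: [-0.1, -0.5, -2.3]
opening: 0.0641
```

```bash
python3 - <<'E'
from h import *
go([.535,-.005,.177],90)
E
```

```text
t 13.75 tr [ -0.06   7.03 -20.77] tw [-69.9  -0.    0. ] dyaw 69.9 q [-0.49  0.02  1.85 -0.    1.27 -0.84] F [-0.1 -0.5 -2.3] open 0.0641
```

servo_tool([
  {"translation": [0,7.0,-20.8],"twist": [-69.9,0,0]},
  {"translation": [0,7.0,-20.8],"twist": [-69.9,0,0]},
  {"translation": [0,7.0,-20.8],"twist": [-69.9,0,0]},
  {"translation": [0,7.0,-20.8],"twist": [-69.9,0,0]},
  {"translation": [0,7.0,-20.8],"twist": [-69.9,0,0]},
  {"translation": [0,7.0,-20.8],"twist": [-69.9,0,0]},
  {"translation": [0,7.0,-20.8],"twist": [-69.9,0,0]},
  {"translation": [0,7.0,-20.8],"twist": [-69.9,0,0]},
  {"translation": [0,7.0,-20.8],"twist": [-69.9,0,0]},
  {"translation": [0,7.0,-20.8],"twist": [-69.9,0,0]},
  {"translation": [0,7.0,-20.8],"twist": [-69.9,0,0]},
  {"translation": [5,7.0,-20.8],"twist": [-69.9,0,0]},
  {"translation": [9,7.0,-20.8],"twist": [-69.9,0,0]},
  {"translation": [11,7.0,-20.8],"twist": [-69.9,0,0]},
  {"translation": [12.3,7.0,-20.8],"twist": [-69.9,0,0]},
  {"translation": [12.8,7.0,-20.8],"twist": [-69.9,0,0]},
  {"translation": [12.8,7.0,-20.8],"twist": [-69.9,0,0]},
  {"translation": [12.8,7.0,-20.8],"twist": [-69.9,0,0]},
  {"translation": [12.8,7.0,-20.8],"twist": [-69.9,0,0]},
])

```text
time_s: 15.65
ee_pos: [0.5361, -0.005, 0.0503]
tool_rot: [0.0, 0.706, -0.0, 0.708]
wrist_force: [0.5, 0.0, -1.7]
opening: 0.0637
```

servo_tool([
  {"translation": [0.25,0,0],"twist": [0,0,0]},
  {"translation": [0.25,0,0],"twist": [0,0,0]},
  {"translation": [0.3,0,0],"twist": [0,0,0]},
  {"translation": [0.3,0,0],"twist": [0,0,0]},
])

```text
time_s: 16.05
ee_pos: [0.5357, -0.005, 0.0469]
tool_rot: [0.0, 0.707, -0.0, 0.708]
wrist_force: [-0.5, 0.9, 6.6]
opening: 0.064
```

servo_tool([
  {"translation": [0.2,0,0],"twist": [0,0,0]},
  {"translation": [0.2,0,0],"twist": [0,0,0]},
  {"translation": [0.2,0,0],"twist": [0,0,0]},
  {"translation": [0.2,0,0],"twist": [0,0,0]},
  {"translation": [0.2,0,0],"twist": [0,0,0]},
  {"translation": [0.2,0,0],"twist": [0,0,0]},
  {"translation": [0,0,0],"twist": [0,0,0]},
  {"translation": [-4,0,0],"twist": [0,0,0]},
  {"translation": [-9,0,0],"twist": [0,0,0]},
  {"translation": [-14,0,0],"twist": [0,0,0]},
  {"translation": [-14,0,0],"twist": [0,0,0]},
  {"translation": [-14,0,0],"twist": [0,0,0]},
], gripper=0)

```text
time_s: 17.25
ee_pos: [0.5359, -0.005, 0.1879]
tool_rot: [0.0, 0.706, -0.0, 0.709]
wrist_force: [-1.0, 0.5, -1.4]
opening: 0.095
```

```bash
python3 - <<'E'
from h import *
m=r.camera_model('top'); im,d=r.get_image('top')
for x in r.spot_point('cell0','top')[:6]: print('cell',round(x['p'],2),np.round(x['xy'],1),px2w('top',x['xy'],.01,m=m).round(4))
for i,y in enumerate((-.066,-.022,.022,.066)): print(i,loc(TC,TY,0,y).round(4))
go([*TC,.20],TY)
E
```

```text
cell 0.71 [373.  200.6] [[ 0.5599 -0.2744  0.01  ]]
cell 0.71 [203. 218.] [[0.5185 0.2549 0.01  ]]
cell 0.58 [337.8 215.9] [[ 0.5147 -0.1633  0.01  ]]
cell 0.35 [213.4 223.6] [[0.5002 0.2227 0.01  ]]
0 [ 0.5631 -0.286 ]
1 [ 0.548  -0.2447]
2 [ 0.5328 -0.2033]
3 [ 0.5177 -0.162 ]
t 17.35 tr [ -1.58 -21.92   0.66] tw [69.9 -0.1  0.1] dyaw -69.9 q [-0.11 -0.1   1.95  0.    1.29 -1.68] F [-0.4  0.5 -1. ] open 0.0947
```

servo_tool([
  {"translation": [-3,-26,-4],"twist": [69.9,0,0]},
  {"translation": [-3,-28,3],"twist": [69.9,0,0]},
  {"translation": [-3,-28,3],"twist": [69.9,0,0]},
  {"translation": [-3,-28,3],"twist": [69.9,0,0]},
  {"translation": [-3,-28,3],"twist": [69.9,0,0]},
  {"translation": [-3,-28,3],"twist": [69.9,0,0]},
  {"translation": [-3,-28,3],"twist": [69.9,0,0]},
  {"translation": [-3,-28,3],"twist": [69.9,0,0]},
  {"translation": [-3,-28,3],"twist": [69.9,0,0]},
  {"translation": [-3,-28,3],"twist": [69.9,0,0]},
  {"translation": [-3,-28,3],"twist": [69.9,0,0]},
  {"translation": [-3,-28,3],"twist": [69.9,0,0]},
])

```text
time_s: 18.55
ee_pos: [0.5645, -0.2845, 0.2152]
tool_rot: [0.405, 0.58, -0.405, 0.58]
wrist_force: [-0.7, 0.1, -0.1]
opening: 0.095
```

```bash
python3 - <<'E'
from h import *
m=r.camera_model('wrist'); im,d=r.get_image('wrist'); save('w4',im[20:320,120:440],2)
P=cloud('wrist',d,m); z=P[:,:,2]
for x in r.masks_of('cell0','wrist')[:8]:
    k=x['region']&(abs(z-.080)<.012); xy=np.nanmean(P[k][:,:2],0); print('cell',round(x['p'],2),np.round(x['xy']),np.nanpercentile(z[x['region']],95).round(3),xy.round(4),'tin',loc([0,0],-TY,*(xy-TC)).round(4))
go([*loc(TC,TY,0,-.066),.2],TY)
E
```

```text
cell 0.66 [276. 207.] 0.08 [ 0.5631 -0.2853] tin [ 0.0003 -0.0654]
cell 0.64 [282.  70.] 0.08 [ 0.5193 -0.1636] tin [0.001  0.0639]
t 18.65 tr [ 1.57 -0.19  0.07] tw [0. 0. 0.] dyaw -0.0 q [-0.55  0.09  1.7  -0.    1.34 -0.9 ] F [ 0.3  0.1 -0.1] open 0.0949
```

View pics/w4.png

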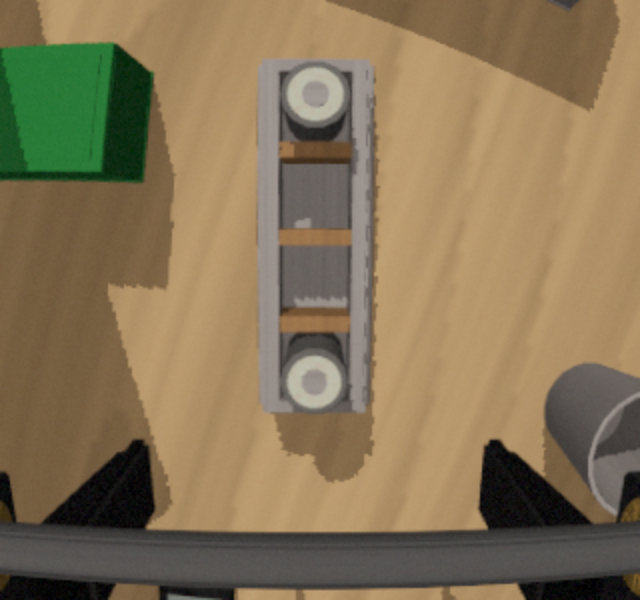

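Two cells only: at crop (315,382), which is socket 0, and (315,95), which is socket 3. Both have the button up, and the middle sockets are empty. I'll take the socket 0 cell first.

servo_tool([
  {"translation": [5,-0.2,0],"twist": [0,0,0]},
  {"translation": [9,-0.2,0],"twist": [0,0,0]},
  {"translation": [12,-0.2,0],"twist": [0,0,0]},
  {"translation": [14,-0.2,0],"twist": [0,0,0]},
  {"translation": [14.7,-0.2,0],"twist": [0,0,0]},
  {"translation": [14.7,-0.2,0],"twist": [0,0,0]},
  {"translation": [14.7,-0.2,0],"twist": [0,0,0]},
])

```text
time_s: 19.35
ee_pos: [0.5637, -0.2861, 0.0702]
tool_rot: [0.405, 0.579, -0.405, 0.58]
wrist_force: [0.5, -0.3, 0.4]
opening: 0.0957
```

servo_tool([
  {"translation": [0,0,0],"twist": [0,0,0]},
  {"translation": [0,0,0],"twist": [0,0,0]},
  {"translation": [0,0,0],"twist": [0,0,0]},
  {"translation": [0,0,0],"twist": [0,0,0]},
  {"translation": [0,0,0],"twist": [0,0,0]},
  {"translation": [0,0,0],"twist": [0,0,0]},
  {"translation": [0,0,0],"twist": [0,0,0]},
  {"translation": [0,0,0],"twist": [0,0,0]},
  {"translation": [0,0,0],"twist": [0,0,0]},
  {"translation": [0,0,0],"twist": [0,0,0]},
  {"translation": [0,0,0],"twist": [0,0,0]},
], gripper=255, force=25)

```text
time_s: 20.45
ee_pos: [0.5628, -0.2856, 0.0686]
tool_rot: [0.405, 0.579, -0.405, 0.579]
wrist_force: [0.2, 0.8, -0.5]
opening: 0.0314
```

servo_tool([
  {"translation": [-2,0,0],"twist": [0,0,0]},
  {"translation": [-5,0,0],"twist": [0,0,0]},
  {"translation": [-8,0,0],"twist": [0,0,0]},
  {"translation": [-12,0,0],"twist": [0,0,0]},
  {"translation": [-14,0,0],"twist": [0,0,0]},
  {"translation": [-14,0,0],"twist": [0,0,0]},
  {"translation": [-14,0,0],"twist": [0,0,0]},
])

```text
time_s: 21.15
ee_pos: [0.5624, -0.2854, 0.2078]
tool_rot: [0.405, 0.58, -0.405, 0.579]
wrist_force: [0.2, -0.1, -1.8]
opening: 0.0314
```

```bash
sed -i 's/^LC=.*; TC/LC=np.array([.5557,.2358]); LY=-2.1; TC/' h.py; python3 - <<'E'
from h import *
go([.5078,.3045,.208],LY)
for i in range(4): print(i,loc(LC,LY,-.05,-.069+.046*i).round(4))
E
```

```text
t 21.15 tr [ 1.000e-02  1.510e+01 -5.728e+01] tw [22.2 -0.   0. ] dyaw -22.2 q [-0.55  0.1   1.72 -0.    1.33 -0.9 ] F [ 0.2 -0.1 -1.8] open 0.0314
0 [0.5032 0.1687]
1 [0.5049 0.2146]
2 [0.5066 0.2606]
3 [0.5083 0.3066]
```

servo_tool([
  {"translation": [0,15.1,-57.3],"twist": [22.2,0,0]},
  {"translation": [0,15.1,-57.3],"twist": [22.2,0,0]},
  {"translation": [0,15.1,-57.3],"twist": [22.2,0,0]},
  {"translation": [0,15.1,-57.3],"twist": [22.2,0,0]},
  {"translation": [0,15.1,-57.3],"twist": [22.2,0,0]},
  {"translation": [0,15.1,-57.3],"twist": [22.2,0,0]},
  {"translation": [0,15.1,-57.3],"twist": [22.2,0,0]},
  {"translation": [0,15.1,-57.3],"twist": [22.2,0,0]},
  {"translation": [0,15.1,-57.3],"twist": [22.2,0,0]},
  {"translation": [0,15.1,-57.3],"twist": [22.2,0,0]},
  {"translation": [0,15.1,-57.3],"twist": [22.2,0,0]},
  {"translation": [0,15.1,-57.3],"twist": [22.2,0,0]},
  {"translation": [0,15.1,-57.3],"twist": [22.2,0,0]},
  {"translation": [0,15.1,-57.3],"twist": [22.2,0,0]},
  {"translation": [0,15.1,-57.3],"twist": [22.2,0,0]},
  {"translation": [0,15.1,-57.3],"twist": [22.2,0,0]},
  {"translation": [0,15.1,-57.3],"twist": [22.2,0,0]},
])

```text
time_s: 22.85
ee_pos: [0.5083, 0.3032, 0.2084]
tool_rot: [-0.51, -0.49, 0.51, -0.49]
wrist_force: [0.6, 0.3, -1.5]
opening: 0.0317
```

```bash
python3 - <<'E'
from h import *
m=r.camera_model('wrist'); im,d=r.get_image('wrist'); save('w5',im[100:310,140:420],2.8)
for x in r.spot_point('bay0','wrist')[:6]: print('bay',round(x['p'],2),np.round(x['xy'],1),px2w('wrist',x['xy'],.05,m=m).round(4))
go([.508,.305,.2],LY)
# wrist-cam pixel of expected bay corners for overlay check
T=np.array(m['pose']);K=m['K']
for i in range(4):
    o=[]
    for a,b in((-.019,-.019),(.019,-.019),(.019,.019),(-.019,.019)):
        p=T[:3,:3].T@(np.r_[loc(LC,LY,-.05+a,-.069+.046*i+b),.05]-T[:3,3]); rr=np.hypot(p[0],p[1]); th=np.arctan2(rr,p[2]); o.append([K[0][2]+K[0][0]*th*p[0]/rr,K[1][2]+K[1][1]*th*p[1]/rr])
    print(i,((np.array(o)-[140,100])*2.8).round().tolist())
E
```

```text
bay 0.75 [277.8 206.1] [[0.5075 0.3003 0.05  ]]
bay 0.71 [276.1 322.6] [[0.5001 0.1641 0.05  ]]
bay 0.21 [458.5 220.6] [[0.7094 0.2766 0.05  ]]
t 22.95 tr [ 0.87 -0.05 -0.14] tw [-0.1 -0.  -0. ] dyaw 0.1 q [ 0.45  0.01  1.8  -0.    1.33  0.49] F [ 0.7 -0.3 -0.7] open 0.0317
0 [[343.0, 651.0], [434.0, 651.0], [436.0, 574.0], [340.0, 574.0]]
1 [[340.0, 557.0], [436.0, 557.0], [438.0, 469.0], [337.0, 470.0]]
2 [[337.0, 450.0], [439.0, 450.0], [440.0, 353.0], [335.0, 353.0]]
3 [[334.0, 332.0], [440.0, 332.0], [442.0, 227.0], [333.0, 227.0]]
```

View pics/w5.png

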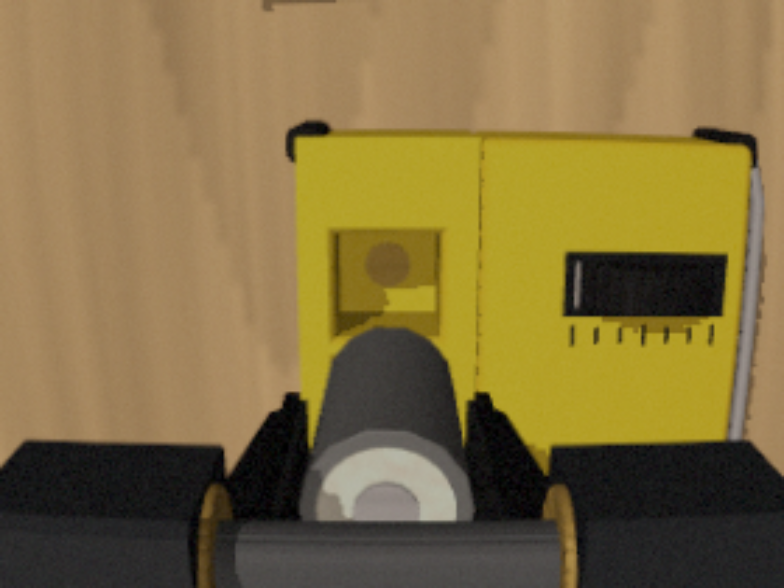

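Bay 3's edges (x 330–442, y 230–335 in the crop) match the prediction within 1 mm, and the cell is held upright. I'm lowering it to just above the deck and then in.

servo_tool([
  {"translation": [4,0,-0.2],"twist": [0,0,0]},
  {"translation": [7,0,-0.2],"twist": [0,0,0]},
  {"translation": [8.7,0,-0.2],"twist": [0,0,0]},
  {"translation": [8.7,0,-0.2],"twist": [0,0,0]},
  {"translation": [8.7,0,-0.2],"twist": [0,0,0]},
  {"translation": [8.7,0,-0.2],"twist": [0,0,0]},
])

```text
time_s: 23.55
ee_pos: [0.5096, 0.307, 0.124]
tool_rot: [0.511, 0.49, -0.508, 0.491]
wrist_force: [-0.3, 0.1, -0.7]
opening: 0.0317
```

```bash
python3 - <<'E'
from h import *
go([.508,.3057,.072],LY)
E
```

```text
t 23.55 tr [ 5.2  -0.17  0.15] tw [-0.1 -0.1 -0.2] dyaw 0.1 q [ 0.45  0.09  1.87 -0.    1.18  0.49] F [-0.3  0.1 -0.7] open 0.0317
```

servo_tool([
  {"translation": [0.5,-0.1,0.05],"twist": [0,0,0]},
  {"translation": [1,-0.1,0.05],"twist": [0,0,0]},
  {"translation": [1.7,-0.1,0.05],"twist": [0,0,0]},
  {"translation": [2.4,-0.1,0.05],"twist": [0,0,0]},
  {"translation": [2.4,-0.1,0.05],"twist": [0,0,0]},
])

```text
time_s: 24.05
ee_pos: [0.5061, 0.3055, 0.0957]
tool_rot: [-0.508, -0.491, 0.51, -0.49]
wrist_force: [0.1, -0.4, -1.9]
opening: 0.0317
```

servo_tool([
  {"translation": [0.7,0,0],"twist": [0,0,0]},
  {"translation": [1.4,0,0],"twist": [0,0,0]},
  {"translation": [2.1,0,0],"twist": [0,0,0]},
  {"translation": [2.6,0,0],"twist": [0,0,0]},
  {"translation": [2.6,0,0],"twist": [0,0,0]},
  {"translation": [2.6,0,0],"twist": [0,0,0]},
])

```text
time_s: 24.65
ee_pos: [0.5071, 0.306, 0.0715]
tool_rot: [-0.509, -0.491, 0.509, -0.491]
wrist_force: [-0.2, -0.2, -2.4]
opening: 0.0315
```

servo_tool([
  {"translation": [0.3,0,0],"twist": [0,0,0]},
  {"translation": [0.3,0,0],"twist": [0,0,0]},
  {"translation": [0.3,0,0],"twist": [0,0,0]},
])

```text
time_s: 24.95
ee_pos: [0.5072, 0.306, 0.0688]
tool_rot: [0.509, 0.491, -0.509, 0.491]
wrist_force: [-0.6, -1.4, -1.0]
opening: 0.0314
```

servo_tool([
  {"translation": [0,0,0],"twist": [0,0,0]},
  {"translation": [0,0,0],"twist": [0,0,0]},
  {"translation": [0,0,0],"twist": [0,0,0]},
  {"translation": [0,0,0],"twist": [0,0,0]},
  {"translation": [-4,0,0],"twist": [0,0,0]},
  {"translation": [-9,0,0],"twist": [0,0,0]},
  {"translation": [-14,0,0],"twist": [0,0,0]},
  {"translation": [-14,0,0],"twist": [0,0,0]},
  {"translation": [-14,0,0],"twist": [0,0,0]},
  {"translation": [-14,0,0],"twist": [0,0,0]},
], gripper=0)

```text
time_s: 25.95
ee_pos: [0.5063, 0.3056, 0.207]
tool_rot: [-0.508, -0.491, 0.51, -0.49]
wrist_force: [0.2, 0.4, -0.5]
opening: 0.0951
```

```bash
python3 - <<'E'
from h import *
m=r.camera_model('wrist'); im,d=r.get_image('wrist')
P=cloud('wrist',d,m); z=P[:,:,2]; k=(np.hypot(P[:,:,0]-.508,P[:,:,1]-.3055)<.03)&(z>.06)&(z<.13)
print(k.sum(),np.nanpercentile(z[k],[5,50,90,99]).round(4),np.nanmean(P[k],0).round(4))
go([*loc(TC,TY,0.0005,.065),.21],TY)
E
```

```text
1014 [0.0685 0.0781 0.0793 0.0804] [0.507  0.3064 0.0772]
t 26.0 tr [-0.29  3.   46.74] tw [-22.2   0.1   0.2] dyaw 22.2 q [0.45 0.01 1.81 0.   1.33 0.49] F [-0.2  0.1 -0.7] open 0.0951
```

Cell 1 is home, with its top at about 80 mm. Now the second cell, in socket 3.

servo_tool([
  {"translation": [-0.3,3,46.7],"twist": [-22.2,0,0]},
  {"translation": [-0.3,3,46.7],"twist": [-22.2,0,0]},
  {"translation": [-0.3,3,46.7],"twist": [-22.2,0,0]},
  {"translation": [-0.3,3,46.7],"twist": [-22.2,0,0]},
  {"translation": [-0.3,3,46.7],"twist": [-22.2,0,0]},
  {"translation": [-0.3,3,46.7],"twist": [-22.2,0,0]},
  {"translation": [-0.3,3,46.7],"twist": [-22.2,0,0]},
  {"translation": [-0.3,3,46.7],"twist": [-22.2,0,0]},
  {"translation": [-0.3,3,46.7],"twist": [-22.2,0,0]},
  {"translation": [-0.3,3,46.7],"twist": [-22.2,0,0]},
  {"translation": [-0.3,3,46.7],"twist": [-22.2,0,0]},
  {"translation": [-0.3,3,46.7],"twist": [-22.2,0,0]},
  {"translation": [-0.3,3,46.7],"twist": [-22.2,0,0]},
  {"translation": [-0.3,3,46.7],"twist": [-22.2,0,0]},
  {"translation": [-0.3,3,46.7],"twist": [-22.2,0,0]},
])

```text
time_s: 27.5
ee_pos: [0.5197, -0.1607, 0.2115]
tool_rot: [0.405, 0.58, -0.405, 0.58]
wrist_force: [-0.8, -0.2, 0.4]
opening: 0.0948
```

```bash
python3 - <<'E'
from h import *
m=r.camera_model('wrist'); im,d=r.get_image('wrist')
P=cloud('wrist',d,m); z=P[:,:,2]; c=loc(TC,TY,0.0005,.065)
k=(np.hypot(P[:,:,0]-c[0],P[:,:,1]-c[1])<.035)&(abs(z-.080)<.006); print(c,k.sum(),np.nanmean(P[k],0).round(4))
go([*c,.0685],TY)
E
```

```text
[ 0.51853167 -0.16278704] 902 [ 0.5182 -0.1619  0.0781]
t 27.55 tr [14.32 -0.18  0.14] tw [ 0. -0. -0.] dyaw -0.0 q [-0.4  -0.1   1.9   0.    1.34 -0.75] F [-0.4 -0.   0.9] open 0.0949
```

servo_tool([
  {"translation": [5,-0.15,0.1],"twist": [0,0,0]},
  {"translation": [9,-0.15,0.1],"twist": [0,0,0]},
  {"translation": [12,-0.15,0.1],"twist": [0,0,0]},
  {"translation": [14,-0.15,0.1],"twist": [0,0,0]},
  {"translation": [14.3,-0.15,0.1],"twist": [0,0,0]},
  {"translation": [14.3,-0.15,0.1],"twist": [0,0,0]},
  {"translation": [14.3,-0.15,0.1],"twist": [0,0,0]},
])

```text
time_s: 28.25
ee_pos: [0.5198, -0.1636, 0.0704]
tool_rot: [0.405, 0.578, -0.405, 0.58]
wrist_force: [-0.5, 0.3, 0.1]
opening: 0.0948
```

servo_tool([
  {"translation": [0,0,0],"twist": [0,0,0]},
  {"translation": [0,0,0],"twist": [0,0,0]},
  {"translation": [0,0,0],"twist": [0,0,0]},
  {"translation": [0,0,0],"twist": [0,0,0]},
  {"translation": [0,0,0],"twist": [0,0,0]},
  {"translation": [0,0,0],"twist": [0,0,0]},
  {"translation": [0,0,0],"twist": [0,0,0]},
  {"translation": [0,0,0],"twist": [0,0,0]},
  {"translation": [0,0,0],"twist": [0,0,0]},
  {"translation": [0,0,0],"twist": [0,0,0]},
  {"translation": [0,0,0],"twist": [0,0,0]},
], gripper=255, force=25)

```text
time_s: 29.35
ee_pos: [0.5186, -0.1633, 0.0686]
tool_rot: [0.405, 0.579, -0.405, 0.579]
wrist_force: [0.0, 0.4, -1.5]
opening: 0.0315
```

servo_tool([
  {"translation": [-2,0,0],"twist": [0,0,0]},
  {"translation": [-5,0,0],"twist": [0,0,0]},
  {"translation": [-8,0,0],"twist": [0,0,0]},
  {"translation": [-12,0,0],"twist": [0,0,0]},
  {"translation": [-14,0,0],"twist": [0,0,0]},
  {"translation": [-14,0,0],"twist": [0,0,0]},
  {"translation": [-14,0,0],"twist": [0,0,0]},
])

```text
time_s: 30.05
ee_pos: [0.5182, -0.1631, 0.2078]
tool_rot: [0.405, 0.58, -0.405, 0.579]
wrist_force: [0.1, 0.2, -2.1]
opening: 0.0316
```

```bash
python3 - <<'E'
from h import *
go([.5065,.2597,.208],LY)
E
```

```text
t 30.05 tr [-1.000e-02  1.340e+01 -4.012e+01] tw [22.2 -0.   0. ] dyaw -22.2 q [-0.4  -0.1   1.91 -0.    1.33 -0.75] F [ 0.1  0.2 -2.1] open 0.0316
```

servo_tool([
  {"translation": [0,13.4,-40.1],"twist": [2.2,0,0]},
  {"translation": [0,13.4,-40.1],"twist": [2.2,0,0]},
  {"translation": [0,13.4,-40.1],"twist": [2.2,0,0]},
  {"translation": [0,13.4,-40.1],"twist": [2.2,0,0]},
  {"translation": [0,13.4,-40.1],"twist": [2.2,0,0]},
  {"translation": [0,13.4,-40.1],"twist": [2.2,0,0]},
  {"translation": [0,13.4,-40.1],"twist": [2.2,0,0]},
  {"translation": [0,13.4,-40.1],"twist": [2.2,0,0]},
  {"translation": [0,13.4,-40.1],"twist": [2.2,0,0]},
  {"translation": [0,13.4,-40.1],"twist": [2.2,0,0]},
  {"translation": [0,13.4,-40.1],"twist": [2.2,0,0]},
  {"translation": [0,13.4,-40.1],"twist": [2.2,0,0]},
  {"translation": [0,13.4,-40.1],"twist": [2.2,0,0]},
  {"translation": [8.6,13.4,-40.1],"twist": [2.2,0,0]},
  {"translation": [8.6,13.4,-40.1],"twist": [2.2,0,0]},
  {"translation": [8.6,13.4,-40.1],"twist": [2.2,0,0]},
  {"translation": [8.6,13.4,-40.1],"twist": [2.2,0,0]},
  {"translation": [8.6,13.4,-40.1],"twist": [2.2,0,0]},
])

```text
time_s: 31.85
ee_pos: [0.5088, 0.2596, 0.1256]
tool_rot: [0.418, 0.571, -0.415, 0.572]
wrist_force: [-0.0, 0.7, -1.3]
opening: 0.0317
```

```bash
python3 - <<'E'
from h import *
m=r.camera_model('wrist'); im,d=r.get_image('wrist'); save('w6',im[60:340,120:440],2.2)
go([.5065,.2597,.072],LY+20)
E
```

```text
t 31.9 tr [ 5.39 -0.26 -0.06] tw [-0.1 -0.  -0.3] dyaw 0.1 q [ 0.38  0.04  1.92 -0.    1.18  0.07] F [-0.   0.7 -1.1] open 0.0313
```

View pics/w6.png

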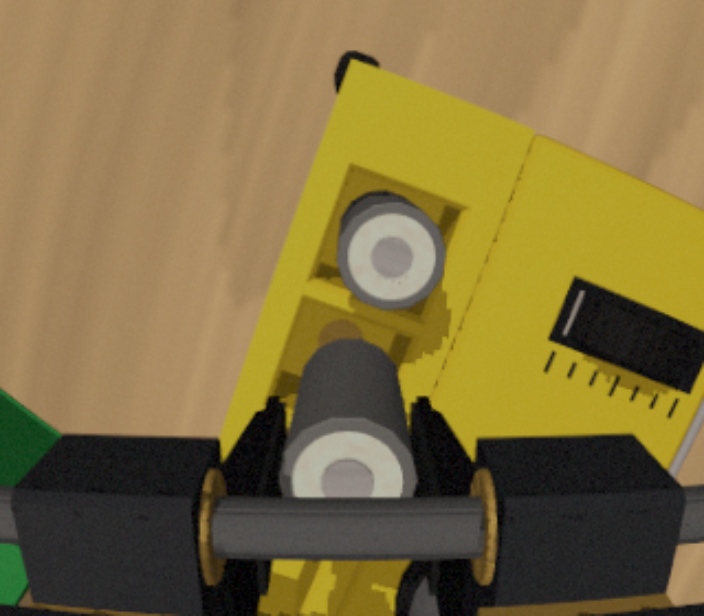

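Cell 1 is seated in its bay at (390,255), the rib is still at the first tick, and cell 2 hangs over bay 2 at (350,400). I'm inserting it.

servo_tool([
  {"translation": [0,-0.15,0],"twist": [0,0,0]},
  {"translation": [0.6,-0.15,0],"twist": [0,0,0]},
  {"translation": [1.2,-0.15,0],"twist": [0,0,0]},
  {"translation": [1.8,-0.15,0],"twist": [0,0,0]},
  {"translation": [2.4,-0.15,0],"twist": [0,0,0]},
  {"translation": [2.4,-0.15,0],"twist": [0,0,0]},
])

```text
time_s: 32.5
ee_pos: [0.5045, 0.2585, 0.097]
tool_rot: [0.416, 0.572, -0.417, 0.571]
wrist_force: [-0.4, -0.2, -1.4]
opening: 0.0312
```

servo_tool([
  {"translation": [0.7,0,0],"twist": [0,0,0]},
  {"translation": [1.4,0,0],"twist": [0,0,0]},
  {"translation": [2.1,0,0],"twist": [0,0,0]},
  {"translation": [2.6,0,0],"twist": [0,0,0]},
  {"translation": [2.6,0,0],"twist": [0,0,0]},
  {"translation": [2.6,0,0],"twist": [0,0,0]},
])

```text
time_s: 33.1
ee_pos: [0.5055, 0.2589, 0.0725]
tool_rot: [0.416, 0.572, -0.416, 0.571]
wrist_force: [1.5, 0.2, -1.2]
opening: 0.0319
```

servo_tool([
  {"translation": [0.35,0,0],"twist": [0,0,0]},
  {"translation": [0.35,0,0],"twist": [0,0,0]},
  {"translation": [0.35,0,0],"twist": [0,0,0]},
])

```text
time_s: 33.4
ee_pos: [0.5055, 0.2589, 0.0692]
tool_rot: [0.416, 0.572, -0.416, 0.572]
wrist_force: [-1.2, -0.5, -1.1]
opening: 0.0313
```

servo_tool([
  {"translation": [0,0,0],"twist": [0,0,0]},
  {"translation": [0,0,0],"twist": [0,0,0]},
  {"translation": [0,0,0],"twist": [0,0,0]},
  {"translation": [0,0,0],"twist": [0,0,0]},
  {"translation": [-4,0,0],"twist": [0,0,0]},
  {"translation": [-9,0,0],"twist": [0,0,0]},
  {"translation": [-12,0,0],"twist": [0,0,0]},
  {"translation": [-12,0,0],"twist": [0,0,0]},
  {"translation": [-12,0,0],"twist": [0,0,0]},
  {"translation": [-12,0,0],"twist": [0,0,0]},
], gripper=0)

```text
time_s: 34.4
ee_pos: [0.5045, 0.2585, 0.1873]
tool_rot: [0.415, 0.572, -0.417, 0.571]
wrist_force: [-0.1, 0.3, -0.3]
opening: 0.0948
```

```bash
python3 - <<'E'
from h import *
m=r.camera_model('wrist'); im,d=r.get_image('wrist')
P=cloud('wrist',d,m); z=P[:,:,2]
for c in((.508,.3055),(.506,.2595)):
    k=(np.hypot(P[:,:,0]-c[0],P[:,:,1]-c[1])<.022)&(z>.06)&(z<.13)
    print(k.sum(),np.nanpercentile(z[k],[5,50,90,99]).round(4),np.nanmean(P[k],0).round(4))
go([.5915,.3022,.12],LY)
E
```

```text
1182 [0.0764 0.0781 0.0794 0.0805] [0.5067 0.3051 0.0779]
1164 [0.0685 0.078  0.0792 0.0801] [0.5047 0.2613 0.0772]
t 34.45 tr [ 6.65  9.66 -1.5 ] tw [20.   0.1  0.2] dyaw -20.0 q [ 0.38 -0.03  1.88  0.    1.29  0.07] F [ 0.2 -0.7 -0.2] open 0.0949
```

Both cells are home. Now the dimmer, up 3 clicks.

servo_tool([
  {"translation": [2,9.6,-1.5],"twist": [20,0,0]},
  {"translation": [2,9.6,-1.5],"twist": [20,0,0]},
  {"translation": [4,9.6,-1.5],"twist": [20,0,0]},
  {"translation": [6.6,9.6,-1.5],"twist": [20,0,0]},
  {"translation": [6.6,9.6,-1.5],"twist": [20,0,0]},
  {"translation": [8.5,9.6,-1.5],"twist": [20,0,0]},
  {"translation": [9.6,9.6,-1.5],"twist": [20,0,0]},
  {"translation": [9.6,9.6,-1.5],"twist": [20,0,0]},
  {"translation": [9.6,9.6,-1.5],"twist": [20,0,0]},
  {"translation": [9.6,9.6,-1.5],"twist": [20,0,0]},
  {"translation": [9.6,9.6,-1.5],"twist": [20,0,0]},
], gripper=255)

```text
time_s: 35.55
ee_pos: [0.5929, 0.3029, 0.0945]
tool_rot: [0.51, 0.49, -0.509, 0.491]
wrist_force: [0.2, 0.3, 0.2]
opening: 0.0122
```

```bash
python3 - <<'E'
from h import *
go([.591,.3022,.0765],LY)
E
```

```text
t 35.55 tr [ 1.8  -0.19  0.08] tw [-0.  -0.  -0.1] dyaw 0.0 q [0.39 0.27 1.72 0.   1.15 0.43] F [0.2 0.3 0.2] open 0.0122
```

servo_tool([
  {"translation": [0.5,-0.1,0],"twist": [0,0,0]},
  {"translation": [1.0,-0.1,0],"twist": [0,0,0]},
  {"translation": [1.4,-0.1,0],"twist": [0,0,0]},
  {"translation": [1.4,-0.1,0],"twist": [0,0,0]},
  {"translation": [1.4,-0.1,0],"twist": [0,0,0]},
  {"translation": [1.4,-0.1,0],"twist": [0,0,0]},
])

```text
time_s: 36.15
ee_pos: [0.5914, 0.3027, 0.0793]
tool_rot: [0.509, 0.491, -0.509, 0.491]
wrist_force: [-0.6, 0.2, 0.0]
opening: 0.0005
```

servo_tool([
  {"translation": [0.2,0,0],"twist": [0,0,0]},
  {"translation": [0.4,0,0],"twist": [0,0,0]},
  {"translation": [0.4,0,0],"twist": [0,0,0]},
  {"translation": [0.4,0,0],"twist": [0,0,0]},
])

```text
time_s: 36.55
ee_pos: [0.592, 0.3029, 0.0772]
tool_rot: [0.51, 0.49, -0.509, 0.491]
wrist_force: [-2.0, -1.4, 7.8]
opening: 0.0004
```

servo_tool([
  {"translation": [0,0.3,0],"twist": [0,0,0]},
  {"translation": [0,0.6,0],"twist": [0,0,0]},
  {"translation": [0,0.9,0],"twist": [0,0,0]},
  {"translation": [0,1.2,0],"twist": [0,0,0]},
  {"translation": [0,1.5,0],"twist": [0,0,0]},
  {"translation": [0,1.8,0],"twist": [0,0,0]},
  {"translation": [0,2.1,0],"twist": [0,0,0]},
  {"translation": [0,2.1,0],"twist": [0,0,0]},
  {"translation": [0,2.1,0],"twist": [0,0,0]},
])

```text
time_s: 37.45
ee_pos: [0.614, 0.3021, 0.0771]
tool_rot: [0.51, 0.49, -0.508, 0.491]
wrist_force: [1.1, -0.5, 5.8]
opening: 0.0001
```

servo_tool([
  {"translation": [-0.6,0,0],"twist": [0,0,0]},
  {"translation": [-2,-1.6,0],"twist": [0,0,0]},
  {"translation": [-6,-4,4],"twist": [0,0,0]},
  {"translation": [-10,-6,6],"twist": [0,0,0]},
  {"translation": [-10,-6,6],"twist": [0,0,0]},
  {"translation": [-10,-6,6],"twist": [0,0,0]},
  {"translation": [-10,-6,6],"twist": [0,0,0]},
])

```text
time_s: 38.15
ee_pos: [0.5497, 0.2443, 0.174]
tool_rot: [-0.509, -0.491, 0.51, -0.49]
wrist_force: [-0.2, -0.2, -0.5]
opening: 0.0005
```

```bash
python3 - <<'E'
from h import *
m=r.camera_model('wrist'); im,d=r.get_image('wrist')
save('w7',im[90:290,220:420],3)
go([.591,.3022,.0793],LY)
E
```

```text
t 38.2 tr [ 9.36  3.97 -5.95] tw [-0.   0.1  0.2] dyaw 0.0 q [0.33 0.06 1.81 0.   1.27 0.37] F [0.3 0.  0.1] open 0.0002
```

View pics/w7.png

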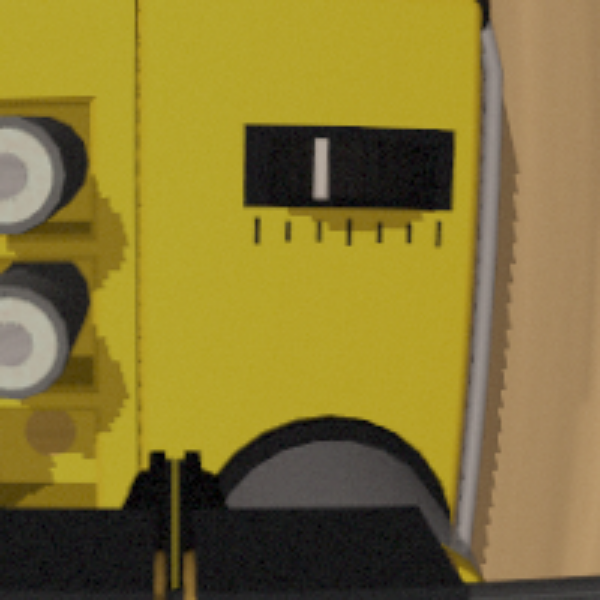

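The rib is now at the third tick (x=321), which is click 2 from off. One more click.

servo_tool([
  {"translation": [0,2.5,-4],"twist": [0,0,0]},
  {"translation": [4,4.45,-5.95],"twist": [0,0,0]},
  {"translation": [7.5,4.45,-5.95],"twist": [0,0,0]},
  {"translation": [8.3,4.45,-5.95],"twist": [0,0,0]},
  {"translation": [8.3,4.45,-5.95],"twist": [0,0,0]},
  {"translation": [9.2,4.45,-5.95],"twist": [0,0,0]},
  {"translation": [9.3,4.45,-5.95],"twist": [0,0,0]},
  {"translation": [9.3,4.45,-5.95],"twist": [0,0,0]},
  {"translation": [9.3,4.45,-5.95],"twist": [0,0,0]},
])

```text
time_s: 39.1
ee_pos: [0.5974, 0.3021, 0.0837]
tool_rot: [0.51, 0.49, -0.509, 0.491]
wrist_force: [-0.0, -0.8, 0.5]
opening: 0.0004
```

servo_tool([
  {"translation": [0.3,0,0],"twist": [0,0,0]},
  {"translation": [0.6,0,0],"twist": [0,0,0]},
  {"translation": [0.7,0,0],"twist": [0,0,0]},
  {"translation": [0.7,0,0],"twist": [0,0,0]},
  {"translation": [0.7,0,0],"twist": [0,0,0]},
])

```text
time_s: 39.6
ee_pos: [0.5981, 0.3021, 0.078]
tool_rot: [0.51, 0.49, -0.508, 0.491]
wrist_force: [-2.4, -2.1, 9.1]
opening: 0.0005
```

servo_tool([
  {"translation": [-0.05,0,0],"twist": [0,0,0]},
  {"translation": [-0.05,0.3,0],"twist": [0,0,0]},
  {"translation": [-0.05,0.6,0],"twist": [0,0,0]},
  {"translation": [-0.05,0.9,0],"twist": [0,0,0]},
  {"translation": [-0.05,1.05,0],"twist": [0,0,0]},
  {"translation": [-0.05,1.05,0],"twist": [0,0,0]},
  {"translation": [-0.05,1.05,0],"twist": [0,0,0]},
])

```text
time_s: 40.3
ee_pos: [0.6088, 0.3018, 0.078]
tool_rot: [0.51, 0.49, -0.508, 0.491]
wrist_force: [0.6, -1.1, 7.0]
opening: 0.0006
```

servo_tool([
  {"translation": [-0.6,0,0],"twist": [0,0,0]},
  {"translation": [-2,-1.6,0],"twist": [0,0,0]},
  {"translation": [-6,-4,4],"twist": [0,0,0]},
  {"translation": [-10,-6,6],"twist": [0,0,0]},
  {"translation": [-10,-6,6],"twist": [0,0,0]},
  {"translation": [-10,-6,6],"twist": [0,0,0]},
  {"translation": [-10,-6,6],"twist": [0,0,0]},
], gripper=0)

```text
time_s: 41.0
ee_pos: [0.5448, 0.2439, 0.1746]
tool_rot: [-0.509, -0.491, 0.51, -0.49]
wrist_force: [0.5, 0.4, -0.3]
opening: 0.0511
```

```bash
python3 - <<'E'
from h import *
im,d=r.get_image('wrist'); save('w8',im[90:240,150:420],2.9)
m=r.camera_model('top'); im,d=r.get_image('top'); P=cloud('top',d,m); z=P[:,:,2]
g=(im.max(2).astype(int)-im.min(2)<40)
k=(abs(z-.074)<.01)&g&(P[:,:,1]>-.2)&(P[:,:,1]<.1)&(P[:,:,0]>.35)&(P[:,:,0]<.72)
k=cv2.morphologyEx(k.astype(np.uint8),cv2.MORPH_OPEN,np.ones((3,3)))
n,l,s,c=cv2.connectedComponentsWithStats(k)
for i in np.argsort(-s[1:,4])[:3]+1:
    Q=P[l==i]; cc,ss,a=cv2.minAreaRect((Q[:,:2]*1000).astype(np.float32)); print(s[i,4],np.median(Q[:,2]).round(3),np.round(cc,1),np.round(ss,1),round(a,2))
    if s[i,4]>500: go([cc[0]/1000,cc[1]/1000,.2],90)
E
```

```text
1342 0.075 [531.4  19.5] [ 62.8 191.9] 88.85
t 41.1 tr [-2.64 -0.48 22.49] tw [87.9  0.2  0.1] dyaw -87.9 q [0.33 0.05 1.82 0.   1.27 0.37] F [ 0.2  0.7 -0.8] open 0.0594
```

View pics/w8.png

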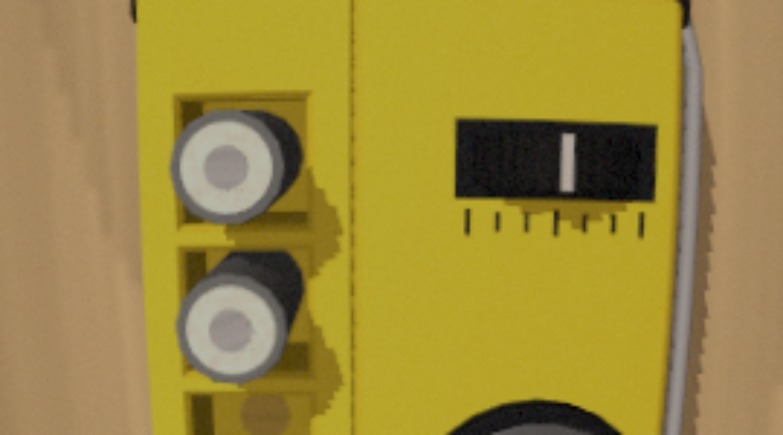

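The rib (x=568) is over the fourth tick (556) once the parallax of its 14 mm height is allowed for, so it is straight up at click 3. Both cells are in bays 3 and 2. The lid was knocked and now lies near (0.531, 0.020), so I'm going above it for a close look.

servo_tool([
  {"translation": [-2.6,-0.5,22.5],"twist": [-91,0,0]},
  {"translation": [-2.6,-0.5,22.5],"twist": [-91,0,0]},
  {"translation": [-2.6,-0.5,22.5],"twist": [-91,0,0]},
  {"translation": [-2.6,-0.5,22.5],"twist": [-91,0,0]},
  {"translation": [-2.6,-0.5,22.5],"twist": [-91,0,0]},
  {"translation": [-2.6,-0.5,22.5],"twist": [-91,0,0]},
  {"translation": [-2.6,-0.5,22.5],"twist": [-91,0,0]},
  {"translation": [-2.6,-0.5,22.5],"twist": [-91,0,0]},
  {"translation": [-2.6,-0.5,22.5],"twist": [-91,0,0]},
  {"translation": [-2.6,-0.5,22.5],"twist": [-91,0,0]},
  {"translation": [-2.6,-0.5,22.5],"twist": [-91,0,0]},
  {"translation": [-2.6,-0.5,22.5],"twist": [-91,0,0]},
  {"translation": [-2.6,-0.5,22.5],"twist": [-91,0,0]},
  {"translation": [-2.6,-0.5,22.5],"twist": [-91,0,0]},
], gripper=0)

```text
time_s: 42.5
ee_pos: [0.5315, 0.0194, 0.2009]
tool_rot: [0.008, 0.708, -0.008, 0.707]
wrist_force: [0.9, 0.2, -0.6]
opening: 0.095
```

```bash
python3 - <<'E'
from h import *
m=r.camera_model('top'); im,d=r.get_image('top')
m=r.camera_model('wrist'); im,d=r.get_image('wrist'); P=cloud('wrist',d,m); z=P[:,:,2]
k=(abs(z-.074)<.006)&(abs(P[:,:,1]-.02)<.08)
n,l,s,c=cv2.connectedComponentsWithStats(k.astype(np.uint8))
for i in np.argsort(-s[1:,4])[:2]+1:
    Q=P[l==i]; cc,ss,a=cv2.minAreaRect((Q[:,:2]*1000).astype(np.float32)); print(s[i,4],np.median(Q[:,2]).round(3),np.round(cc,1),np.round(ss,1),round(a,2),Q[:,0].min(),Q[:,0].max())
    print(im[l==i].mean(0))
go([.5314,.0195,.047],88.85)
E
```

```text
12917 0.074 [520.9  19.9] [ 64.6 171.4] 89.09 0.43466169758608453 0.6070110539918736
[152.88944801 144.15227994 138.87481613]
t 42.6 tr [ 1.543e+01  2.000e-02 -1.000e-02] tw [-0.1 -0.  -0. ] dyaw 0.1 q [-0.06 -0.12  1.94  0.    1.32 -1.61] F [-0.1 -0.1  0.3] open 0.0951
```

servo_tool([
  {"translation": [5,0,0],"twist": [0,0,0]},
  {"translation": [10,0,0],"twist": [0,0,0]},
  {"translation": [13,0,0],"twist": [0,0,0]},
  {"translation": [15.2,0,0],"twist": [0,0,0]},
  {"translation": [15.2,0,0],"twist": [0,0,0]},
  {"translation": [15.2,0,0],"twist": [0,0,0]},
  {"translation": [15.2,0,0],"twist": [0,0,0]},
])

```text
time_s: 43.3
ee_pos: [0.5332, 0.0191, 0.0517]
tool_rot: [0.007, 0.706, -0.007, 0.708]
wrist_force: [1.2, -0.1, 0.2]
opening: 0.095
```

servo_tool([
  {"translation": [0,0,0],"twist": [0,0,0]},
  {"translation": [0,0,0],"twist": [0,0,0]},
  {"translation": [0,0,0],"twist": [0,0,0]},
  {"translation": [0,0,0],"twist": [0,0,0]},
  {"translation": [0,0,0],"twist": [0,0,0]},
  {"translation": [0,0,0],"twist": [0,0,0]},
  {"translation": [0,0,0],"twist": [0,0,0]},
  {"translation": [0,0,0],"twist": [0,0,0]},
], gripper=255, force=25)

```text
time_s: 44.1
ee_pos: [0.5318, 0.0192, 0.0499]
tool_rot: [0.007, 0.707, -0.007, 0.707]
wrist_force: [-0.5, 0.7, 2.4]
opening: 0.0636
```

servo_tool([
  {"translation": [-1,0,0],"twist": [0,0,0]},
  {"translation": [-3,0,0],"twist": [0,0,0]},
  {"translation": [-6,0,0],"twist": [0,0,0]},
  {"translation": [-9,0,0],"twist": [0,0,0]},
  {"translation": [-12,0,0],"twist": [0,0,0]},
  {"translation": [-13,0,0],"twist": [0,0,0]},
  {"translation": [-13,0,0],"twist": [0,0,0]},
  {"translation": [-13,0,0],"twist": [0,0,0]},
])

```text
time_s: 44.9
ee_pos: [0.5308, 0.0192, 0.1781]
tool_rot: [0.007, 0.708, -0.007, 0.706]
wrist_force: [0.3, -0.2, -1.7]
opening: 0.0637
```

```bash
python3 - <<'E'
from h import *
# lid's long-axis offset from TCP: near end .4347 -> centre .5317
go([*TC,.177],TY)
E
```

```text
t 44.9 tr [  0.11 -24.3    1.45] tw [68.8 -0.1  0.1] dyaw -68.8 q [-0.06 -0.1   1.96 -0.    1.28 -1.62] F [ 0.3 -0.2 -1.7] open 0.0637
```

servo_tool([
  {"translation": [0,-24.3,1.5],"twist": [68.9,0,0]},
  {"translation": [0,-24.3,1.5],"twist": [68.9,0,0]},
  {"translation": [0,-24.3,1.5],"twist": [68.9,0,0]},
  {"translation": [0,-24.3,1.5],"twist": [68.9,0,0]},
  {"translation": [0,-24.3,1.5],"twist": [68.9,0,0]},
  {"translation": [0,-24.3,1.5],"twist": [68.9,0,0]},
  {"translation": [0,-24.3,1.5],"twist": [68.9,0,0]},
  {"translation": [0,-24.3,1.5],"twist": [68.9,0,0]},
  {"translation": [0,-24.3,1.5],"twist": [68.9,0,0]},
  {"translation": [0,-24.3,1.5],"twist": [68.9,0,0]},
  {"translation": [0,-24.3,1.5],"twist": [68.9,0,0]},
  {"translation": [0,-24.3,1.5],"twist": [68.9,0,0]},
  {"translation": [3,-24.3,1.5],"twist": [68.9,0,0]},
  {"translation": [5,-24.3,1.5],"twist": [68.9,0,0]},
  {"translation": [6,-24.3,1.5],"twist": [68.9,0,0]},
  {"translation": [6,-24.3,1.5],"twist": [68.9,0,0]},
  {"translation": [6,-24.3,1.5],"twist": [68.9,0,0]},
])

```text
time_s: 46.6
ee_pos: [0.5423, -0.2243, 0.1205]
tool_rot: [0.406, 0.579, -0.406, 0.58]
wrist_force: [0.6, -0.1, -0.8]
opening: 0.0642
```

```bash
python3 - <<'E'
from h import *
m=r.camera_model('wrist'); im,d=r.get_image('wrist'); P=cloud('wrist',d,m); z=P[:,:,2]
zt=.074+.1193-.0499
k=(abs(z-zt)<.012)&(np.hypot(P[:,:,0]-.54,P[:,:,1]+.224)<.15)
n,l,s,c=cv2.connectedComponentsWithStats(k.astype(np.uint8))
for i in np.argsort(-s[1:,4])[:2]+1:
    Q=P[l==i]; cc,ss,a=cv2.minAreaRect((Q[:,:2]*1000).astype(np.float32)); t=np.array([loc([0,0],-TY,*(q-TC)) for q in Q[:,:2]]); print(s[i,4],np.median(Q[:,2]).round(3),np.round(cc,1),np.round(ss,1),round(a,2),'tin frame',np.percentile(t,[1,99],axis=0).round(4))
go([*TC,.0599],TY)
E
```

```text
32914 0.145 [ 525.  -177.1] [84.9 93.3] 19.82 tin frame [[-0.0323  0.0045]
 [ 0.0353  0.0946]]
3484 0.145 [ 548.8 -242.8] [64.4 18.1] 19.94 tin frame [[-0.0296 -0.0287]
 [ 0.0326 -0.0122]]
t 46.65 tr [ 6.12 -0.2  -0.13] tw [-0.1  0.1 -0.1] dyaw 0.1 q [-0.48  0.08  1.89 -0.    1.17 -0.83] F [-0.2 -0.1 -1. ] open 0.0642
```

servo_tool([
  {"translation": [1,-0.1,-0.05],"twist": [0,0,0]},
  {"translation": [1.5,-0.1,-0.05],"twist": [0,0,0]},
  {"translation": [1.6,-0.1,-0.05],"twist": [0,0,0]},
  {"translation": [1.6,-0.1,-0.05],"twist": [0,0,0]},
  {"translation": [1.6,-0.1,-0.05],"twist": [0,0,0]},
  {"translation": [1.6,-0.1,-0.05],"twist": [0,0,0]},
])

```text
time_s: 47.25
ee_pos: [0.5409, -0.2241, 0.104]
tool_rot: [0.406, 0.579, -0.406, 0.579]
wrist_force: [0.6, 0.2, -1.3]
opening: 0.0639
```

```bash
python3 - <<'E'
from h import *
go([*TC,.0599],TY)
E
```

```text
t 47.25 tr [ 4.41 -0.04 -0.02] tw [-0.1  0.  -0. ] dyaw 0.1 q [-0.48  0.09  1.9   0.    1.15 -0.83] F [ 0.6  0.2 -1.3] open 0.0639
```

Aligned within 0.5 mm, so I'm lowering.

servo_tool([
  {"translation": [0.4,-0.04,0],"twist": [0,0,0]},
  {"translation": [0.8,-0.04,0],"twist": [0,0,0]},
  {"translation": [1.2,-0.04,0],"twist": [0,0,0]},
  {"translation": [1.6,-0.04,0],"twist": [0,0,0]},
  {"translation": [1.6,-0.04,0],"twist": [0,0,0]},
])

```text
time_s: 47.75
ee_pos: [0.5398, -0.2238, 0.0866]
tool_rot: [0.406, 0.58, -0.406, 0.579]
wrist_force: [0.1, -0.2, -1.1]
opening: 0.064
```

servo_tool([
  {"translation": [0.5,0,0],"twist": [0,0,0]},
  {"translation": [1.0,0,0],"twist": [0,0,0]},
  {"translation": [1.5,0,0],"twist": [0,0,0]},
  {"translation": [2.0,0,0],"twist": [0,0,0]},
  {"translation": [2.4,0,0],"twist": [0,0,0]},
  {"translation": [2.6,0,0],"twist": [0,0,0]},
  {"translation": [2.6,0,0],"twist": [0,0,0]},
  {"translation": [2.6,0,0],"twist": [0,0,0]},
])

```text
time_s: 48.55
ee_pos: [0.5404, -0.2241, 0.0618]
tool_rot: [0.406, 0.579, -0.406, 0.579]
wrist_force: [0.1, 0.8, -2.0]
opening: 0.0637
```

servo_tool([
  {"translation": [0.15,0,0],"twist": [0,0,0]},
  {"translation": [0.3,0,0],"twist": [0,0,0]},
  {"translation": [0.3,0,0],"twist": [0,0,0]},
  {"translation": [0.3,0,0],"twist": [0,0,0]},
])

```text
time_s: 48.95
ee_pos: [0.5407, -0.2243, 0.0599]
tool_rot: [0.406, 0.579, -0.406, 0.579]
wrist_force: [-2.5, 1.5, 5.7]
opening: 0.064
```

servo_tool([
  {"translation": [0,0,0],"twist": [0,0,0]},
  {"translation": [0,0,0],"twist": [0,0,0]},
  {"translation": [0,0,0],"twist": [0,0,0]},
  {"translation": [0,0,0],"twist": [0,0,0]},
  {"translation": [0,0,0],"twist": [0,0,0]},
  {"translation": [0,0,0],"twist": [0,0,0]},
  {"translation": [0,0,0],"twist": [0,0,0]},
  {"translation": [-5,0,0],"twist": [0,0,0]},
  {"translation": [-10,0,0],"twist": [0,0,0]},
  {"translation": [-16,0,0],"twist": [0,0,0]},
  {"translation": [-20,0,0],"twist": [0,0,0]},
  {"translation": [-20,0,0],"twist": [0,0,0]},
  {"translation": [-20,0,0],"twist": [0,0,0]},
  {"translation": [-20,0,0],"twist": [0,0,0]},
], gripper=0)

```text
time_s: 50.35
ee_pos: [0.5396, -0.2237, 0.2569]
tool_rot: [0.406, 0.58, -0.406, 0.578]
wrist_force: [0.5, -0.2, -1.1]
opening: 0.0948
```

```bash
python3 - <<'E'
from h import *
m=r.camera_model('wrist'); im,d=r.get_image('wrist'); P=cloud('wrist',d,m); z=P[:,:,2]
t=(P[:,:,:2]-TC)@np.array([[np.cos(np.radians(TY)),-np.sin(np.radians(TY))],[np.sin(np.radians(TY)),np.cos(np.radians(TY))]])
k=(abs(t[:,:,0])<.028)&(abs(t[:,:,1])<.092)&(z<.11)
for a,b in((-.09,-.03),(-.03,.03),(.03,.09)):
    q=k&(t[:,:,1]>a)&(t[:,:,1]<b); print(q.sum(),np.nanpercentile(z[q],[10,50,90]).round(4))
im,d=r.get_image('top'); save('final',im[60:350,60:500],1.7)
r.get_image('side')
E
```

```text
2617 [0.0832 0.0841 0.085 ]
3033 [0.0831 0.0841 0.085 ]
3236 [0.0832 0.0841 0.0851]
```

View pics/final.png

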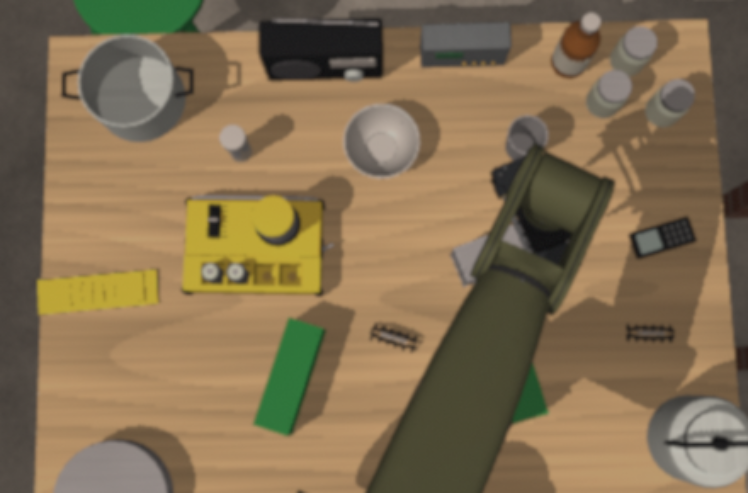

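The final view shows the lid flat at 84 mm on the tin, both cells in their bays at (212,271) and (237,271), and the other things undisturbed. I'm handing in.

```bash
python3 -c "
from station import r
print(r.get_obs()['time_s'], r.sign_off())"
```

```text
the job is handed in; nothing more can be done
50.5 None
```

The lantern is ready, and I handed the job in at 50.5 s of the 210 s allowed.

- **Dimmer off:** I rolled the wheel down until it met the off stop, before touching the lid. The index rib stood at the first tick.
- **Cells:** I drew the lid straight up and stood it in the strip between lantern and tin. The tin held only two cells, in its end sockets. Both went into the lantern, in bays 3 and 2, button up. Their tops measured about 80 mm, which is fully home.
- **Dimmer to click 3:** I rolled the wheel up two clicks and then one more. The rib is straight up at the fourth tick once its height is allowed for in the view. It sits about 12 pixels to one side before that correction.
- **Lid:** It had been knocked about 25 mm aside, so I found it again before picking it up. It is back on the tin, flat, with its top at 84 mm along its whole length, which is fully down.

In the final top view the cells were in place and the other things stood where they had been. The arm hid part of the lid and one of the green look-alikes in that picture, so I checked the lid from the wrist depth reading instead. I did not check that look-alike again, but nothing went near it. No check failed.

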